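# Check an eccentric shaft for runout in V-blocks

### The job

Lift the cranked shaft out of the wooden cradle and lay it in the two steel V-blocks, crank up, with its eccentric collar under the dial indicator, then let go and push the indicator head down onto its stop so that the plunger rides on the collar. Then take the shaft by its crank handle and turn it in the V-blocks, first to the lowest reading (crank level, on the side away from the column), then over to the highest reading (crank level on the column's side), and leave it lying there. Leave the other things where they are.

Things in the scene. Friction and masses are not known exactly. Their poses are not given: they have to be found in the camera images.
- shaft: Loose steel shaft, 0.75 kg, bar 30 mm thick, 180 mm long. Origin on its axis between the bearing places (y -58, +50 mm; grasp the bare bar between). Own y along the axis: dark eccentric collar at y +95, crank arm at y -80 mm. Own z: where the crank points, up at the start. Stays at the angle it is left at in the V-blocks.
- crank_handle (a point): Middle of the round crank handle: 14 mm in diameter, 40 mm long, parallel to the shaft, 42 mm from its axis (shaft frame: 0, -107, +42 mm), standing out beyond the shaft's end. It spins freely on the crank. Pulled up hard, it would lift the shaft's end out of its V-block.
- collar (a point): On the shaft's axis, in the middle of the width of the eccentric collar (own y +95 mm). The collar is 44 mm in diameter, 22 mm wide, its centre 4 mm off the shaft's axis towards the shaft's own -x: -x is the high side, +x the low side; with the crank upright the reading is in the middle.
- cradle: Fixed wooden cradle, 80 x 140 x 61 mm, where the shaft lies at the start, its axis 55 mm above the work surface. Origin on its underside, 55 mm below the shaft's axis, y along the shaft.
- stand: Fixed stand: dark base plate 160 x 185 x 14 mm, two 16 mm thick steel V-blocks (smooth, friction about 0.15), a round column 18 mm in diameter, 298 mm high, at own x +82, y +95 mm, and the indicator head sliding on it. Origin on the work surface between the V-blocks, under v_seat, y along the shaft's seat. The column is on the +x side.
- v_seat (a point): Where the shaft's origin belongs: between the V-blocks (centred at y -58 and +50 mm), on the axis of a seated shaft, 85 mm above the work surface. Axes as the stand: y points to the indicator's end, where the collar belongs. V tops 6 mm above this axis, V bottoms 21 mm below; each V 54 mm wide at the top.
- indicator (a joint): How far the indicator head is lowered: 0 fully raised, 0.075 m on its stop; starts between 0 and 0.015. Held by friction; goes down when pushed with 4 to 8 N. The free plunger tip is 90 mm above the axis of v_seat at 0, 15 mm above it on the stop, so there the collar lifts the plunger by 3 mm (low side up) to 11 mm (high side up).
- head_pad (a point): Top centre of the black round push pad, 26 mm in diameter, on the indicator head, straight above the plunger, 114 mm above the free plunger tip. The dial under it (56 mm in diameter) faces own -x of the stand, away from the column.
- plunger_tip (a point): Lowest point of the sprung plunger (8 mm ball end), above the place of the collar: own x 0, y +95 mm of the stand.
- plunger (a joint): Reading of the indicator: how far the plunger is pushed up into the head, 0 free to 0.015 m (spring 0.6 to 1.5 N). The dial needle turns clockwise 0.32 rad per mm with it.
- gauge: Bystander: stepped plug gauge standing up, 38 mm in diameter, 98 mm high.
- nut: Bystander: M12 nut, 21 mm wide.

How it is judged:
By the outcome, as a careful person would: the job done as asked, in the order asked, and still so for the second after the job is handed in, with the robot touching nothing.
It also fails if it takes over 72 s, if anything falls off the work surface, if the arm or the gripper's body presses on something with over 40 N, if the wrist force passes 120 N, or if a joint passes its speed limit or range.

### The arm

A 7-joint arm with a two-finger parallel gripper is mounted at the origin on a cart in front of the work surface, level with it; the furniture and walls round the work are solid. World frame = base frame: x ahead of the robot, y to its left, z up, the work surface at z = 0. Lengths are in m, angles in rad, forces in N, time in s.
With the tool pointing down it reaches from about 0.4 to 0.85 m from the base axis. Payload 4.4 kg.
Tool frame: the origin (TCP) lies on the centre line of the jaws, within the pads' length; the fingertips stand 11 mm ahead of it and the grasp point (between the pads) lies 8 mm behind it; y points along the fingers, z is the direction in which the jaws open and shut, and the axes are right-handed (so a half turn about y gives the same grasp; the last joint's range is limited). The gripper opens to 94 mm and grips with 3 to 60 N. Pads are 16 mm wide; open, the fingers measure 119 mm over their backs; the gripper's body (75 mm by 177 mm) begins 78 mm behind the grasp point.
Start: joints at [-1.242, 0.628, 0.038, 1.517, -0.027, 0.996, -0.02], TCP at [0.25, 0.6, 0.216] pointing down, gripper open.
Joint ranges: [-3.06, 3.06], [-0.37, 2.12], [-1.25, 1.32], [0.18, 2.47], [-1.1, 4.24], [0.23, 1.98], [-2.94, 2.94]. Speed limits (rad/s): [2.57, 2.57, 3.14, 3.14, 3.14, 3.14, 3.14].

### API

Orientations are given as a 3x3 rotation matrix whose columns are the frame's x, y, z axes.
In Python, from workcell import arm, eyes gives the robot as it stands.
- The arm moves only by the tool play_rows, never from a script. Its argument "rows" is a list of rows, each a list of 2 entries, a list of its own where there are three numbers: the shift along the tool's x, y, z in m, then the turn about the tool's y in degrees. A call has 1 to 8 rows; each row shifts and turns the commanded pose from where the row before left it, along the tool's axes as they then stand; what a row does not reach is not made up. A row lasts 1/8 s, in which the tool goes at most 62.5 mm and 10.7 degrees, less where a joint would pass 70% of its speed; a pose out of reach is approached as far as the arm can. A call with a gripper value outside its range is refused whole. "hand" is the finger opening in m, from 0 to 0.094, set as the call begins (left out, the last holds). The fingers move at their own pace and stop on an object; "force" is the grip in N (left out, the last holds). Time passes only in rows, so rows that do not move let the fingers close. It gives the time, the measured TCP pose, the force and the opening at its end, in the units of the state.
- arm.state(): the state, without advancing time (a new reading comes with each control period).
- eyes.read_camera(name): name is "side" or "top"; returns the picture (400x640x3 uint8, red, green, blue); there is no depth.
- eyes.camera_info(name): a dict with "mtx" (3x3 intrinsics, pixels), "rvec" (rotation vector, rad) and "tvec" (3), from world to camera coordinates, as OpenCV has them. Camera axes: x right, y down, z forward; pixel columns grow to the right and rows downward; lengths in m; the calibration is good to about 2 mm. A picture is of the moment at which its call begins. camera_info takes no time and is no camera call.
- arm.hand_in(): hands the job in, once; it reports no verdict.
The state is a dict: "time_s": time; "joint_pos": joint angles; "qvel": joint speeds; "joint_torque": joint torques, N m; "ee_pos": TCP position; "eef_rot": TCP orientation; "contact_force": force on the tool from outside, world axes, zero at the start; "moment": the same for the moment, N m; "grip_width": finger opening in m.
Only numpy, scipy, OpenCV 4.12 (cv2) and the standard library are available. Lean on these libraries where they do the work, as an engineer would, in place of code of your own. Each camera call takes 0.05 s, during which the arm holds its last target.

## Working session

There is one attempt and no reset: what is moved stays moved. The work goes in short steps, Python scripts to look and compute and a tool call to move; the robot and the scene stay as the last step left them, time stands still between calls to the robot, and variables do not carry over. Pictures are saved under pics/ and viewed, and the job is handed in when it is done.

Besides the shell and the picture viewer there is one more tool, called after "Emit:" by a JSON object that holds its "name" and its "arguments", one argument or row to a line. play_rows: Moves the arm, as the interface text tells. Its arguments: {"type":"object","properties":{"rows":{"type":"array"},"hand":{"type":"number"},"force":{"type":"number"}},"required":["rows"]}

```bash
ls; mkdir -p pics
python3 - <<'E'
from workcell import arm, eyes
import cv2
s=arm.state()
for k,v in s.items(): print(k,v)
for n in("side","top"):
    im=eyes.read_camera(n); cv2.imwrite(f"pics/{n}0.png",im[:,:,::-1]); i=eyes.camera_info(n); print(n,i)
E
```

```text
pics
time_s 0.0
joint_pos [-1.24180833  0.62932278  0.03843855  1.51834353 -0.02697651  0.99627882
 -0.02001088]
qvel [-5.57353125e-05  3.85973336e-04 -9.49328244e-04  2.03177040e-04
  5.21921078e-04 -4.07714826e-04 -1.87065941e-03]
joint_torque [-1.42952472e-04 -5.49729466e+01  1.14367213e+00 -1.86638474e+01
 -5.22875239e-02  2.34826561e-02  1.63495897e-04]
ee_pos [0.24973349 0.59942902 0.215577  ]
eef_rot [[ 9.23080142e-01 -6.68413307e-04  3.84607078e-01]
 [-3.84607657e-01 -1.70846221e-03  9.23078562e-01]
 [ 4.00886635e-05 -9.99998317e-01 -1.83412441e-03]]
contact_force [-0.20385292 -0.67798332  0.09706288]
moment [ 0.00038019  0.04301063 -0.00776844]
grip_width 0.09378981065025917
side {'mtx': array([[434.53008705,   0.        , 326.45254651],
       [  0.        , 434.53008705, 205.84447915],
       [  0.        ,   0.        ,   1.        ]]), 'rvec': array([ 1.96308948, -0.09275282,  0.05887275]), 'tvec': array([-0.4600255 ,  0.1731945 ,  1.13600152])}
top {'mtx': array([[410.98012916,   0.        , 316.62191526],
       [  0.        , 410.98012916, 200.08872476],
       [  0.        ,   0.        ,   1.        ]]), 'rvec': array([ 1.99085121, -2.2437468 ,  0.22700812]), 'tvec': array([0.02452326, 0.51508938, 1.26880545])}
```

View pics/side0.png

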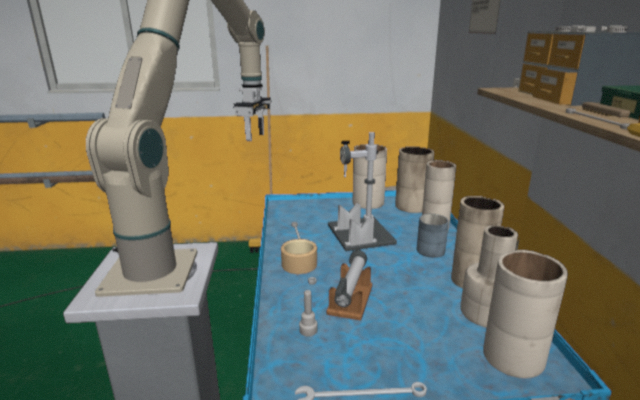

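View pics/top0.png

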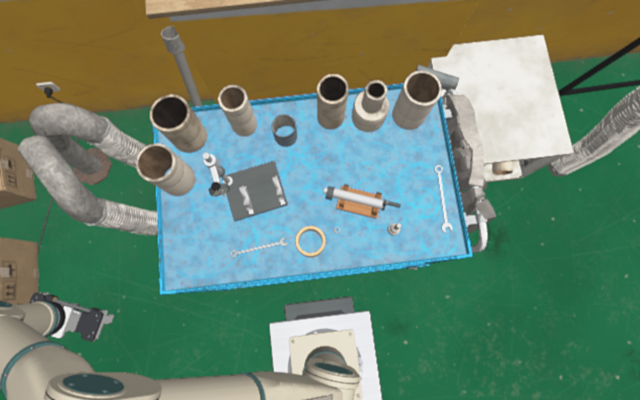

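Run:
```python
import cv2
t=cv2.imread("pics/top0.png"); s=cv2.imread("pics/side0.png")
cv2.imwrite("pics/t1.png",cv2.resize(t[140:240,190:290],None,fx=6,fy=6,interpolation=cv2.INTER_CUBIC))
cv2.imwrite("pics/t2.png",cv2.resize(t[170:230,310:410],None,fx=8,fy=8,interpolation=cv2.INTER_CUBIC))
cv2.imwrite("pics/s1.png",cv2.resize(s[125:255,320:400],None,fx=4.6,fy=4.6,interpolation=cv2.INTER_CUBIC))
cv2.imwrite("pics/s2.png",cv2.resize(s[240:325,290:390],None,fx=7,fy=7,interpolation=cv2.INTER_CUBIC))
```

```text
(no output)
```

View pics/t1.png

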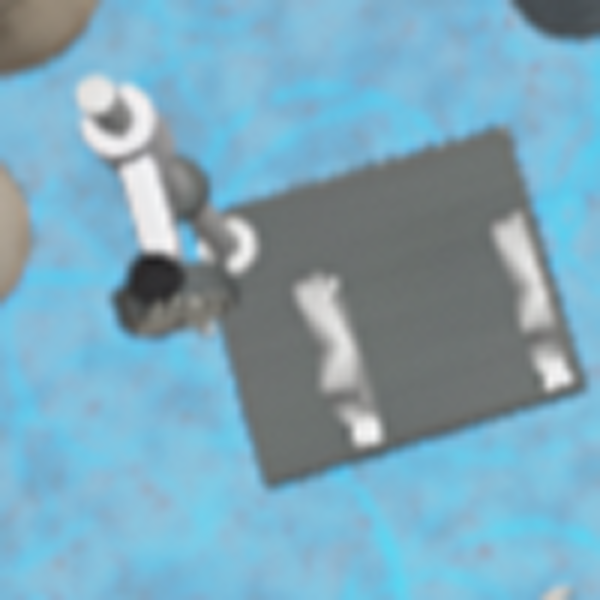

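View pics/t2.png

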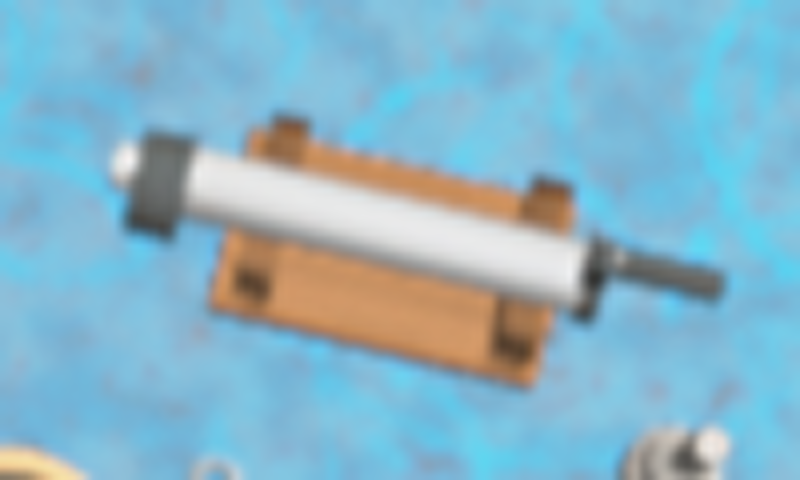

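View pics/s1.png

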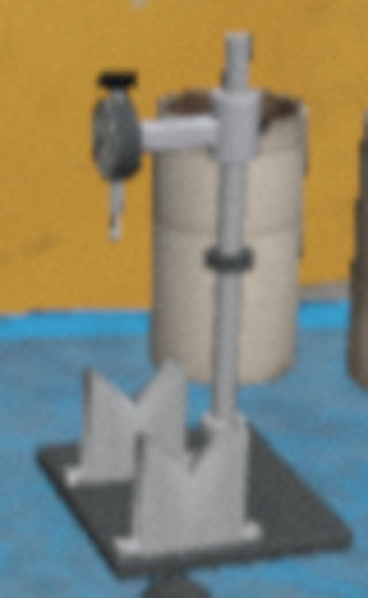

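View pics/s2.png

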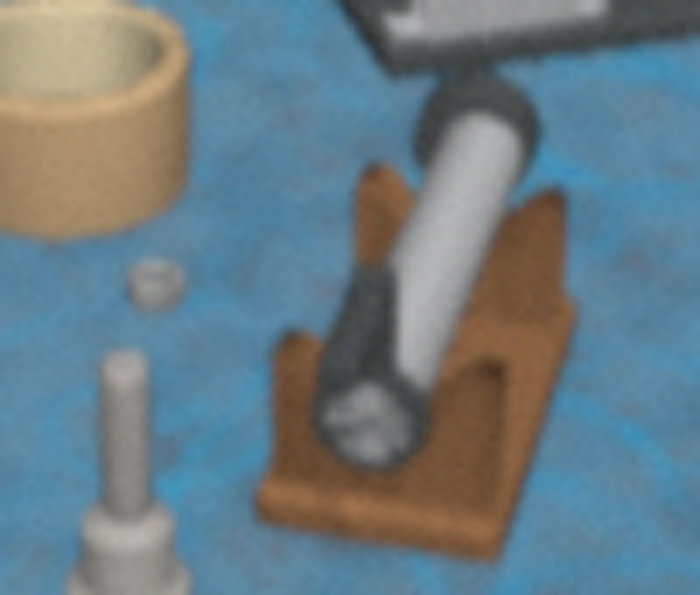

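```bash
cat > h.py <<'E'
import numpy as np, cv2
from workcell import arm, eyes
C={n:eyes.camera_info(n) for n in("side","top")}
def ray(n,uv):
    c=C[n];R=cv2.Rodrigues(c["rvec"])[0];o=-R.T@c["tvec"]
    d=R.T@np.linalg.solve(c["mtx"],[uv[0],uv[1],1.0]);return o,d/np.linalg.norm(d)
def onz(n,uv,z):
    o,d=ray(n,uv);return o+d*(z-o[2])/d[2]
def two(a,b):
    o1,d1=ray("top",a);o2,d2=ray("side",b)
    A=np.c_[d1,-d2];t=np.linalg.lstsq(A,o2-o1,rcond=None)[0]
    p,q=o1+d1*t[0],o2+d2*t[1];return (p+q)/2,np.linalg.norm(p-q)
def proj(n,P):
    c=C[n];return cv2.projectPoints(np.atleast_2d(np.asarray(P,float)),c["rvec"],c["tvec"],c["mtx"],None)[0][:,0]
def crop(p,off,s):return (np.array(p)+.5)/s-.5+np.array(off)
E
python3 - <<'E'
from h import *
np.set_printoptions(precision=4,suppress=True)
t1=lambda p:crop(p,(190,140),6); t2=lambda p:crop(p,(310,170),8)
s1=lambda p:crop(p,(320,125),4.6); s2=lambda p:crop(p,(290,240),7)
print("cams",ray("top",(0,0))[0],ray("side",(0,0))[0])
for p in [(500,128),(585,388),(268,487),(215,210)]: print("base top",onz("top",t1(p),.014))
for p in [(37,455),(120,575),(352,540)]: print("base side",onz("side",s1(p),.014))
print("column top T",onz("top",t1((97,97)),.298),"S",onz("side",s1((237,37)),.298), two(t1((97,97)),s1((237,37))))
print("pad", two(t1((155,278)),s1((117,78))))
for p in [(318,280),(515,220),(370,430),(558,375)]: print("V top",onz("top",t1(p),.091))
for p in [(88,372),(175,365),(142,438),(238,425)]: print("V top S",onz("side",s1(p),.091))
# shaft axis top view: outline midpoints at silhouettes
for p in [(203,180),(570,270)]: print("shaft axis",onz("top",t2(p),.055))
print("collar c",onz("top",t2((160,186)),.055+.0))
print("handle ends",onz("top",t2((622,260)),.097),onz("top",t2((720,285)),.097))
for p in [(255,130),(572,190),(530,382),(213,308)]: print("cradle top",onz("top",t2(p),.01))
E
```

```text
cams [ 0.252  -0.0052  1.3462] [ 0.3681 -1.0211  0.5951]
base top [0.6735 0.0925 0.014 ]
base top [0.5197 0.0606 0.014 ]
base top [0.4856 0.2382 0.014 ]
base top [0.645  0.2552 0.014 ]
base side [0.4868 0.2248 0.014 ]
base side [0.5206 0.0471 0.014 ]
base side [0.6724 0.0788 0.014 ]
column top T [0.6192 0.2477 0.298 ] S [0.6197 0.245  0.298 ] (array([0.6199, 0.2479, 0.2972]), np.float64(0.0008101769314359865))
pad (array([0.5397, 0.2329, 0.2759]), np.float64(0.0001211697377164711))
V top [0.5781 0.1895 0.091 ]
V top [0.5981 0.0839 0.091 ]
V top [0.4955 0.1694 0.091 ]
V top [0.5128 0.07   0.091 ]
V top S [0.5169 0.1854 0.091 ]
V top S [0.5758 0.1918 0.091 ]
V top S [0.5371 0.0779 0.091 ]
V top S [0.599  0.0914 0.091 ]
shaft axis [ 0.5329 -0.0986  0.055 ]
shaft axis [ 0.4788 -0.2397  0.055 ]
collar c [ 0.5325 -0.0811  0.055 ]
handle ends [ 0.473  -0.2526  0.097 ] [ 0.4587 -0.2888  0.097 ]
cradle top [ 0.5614 -0.1261  0.01  ]
cradle top [ 0.5202 -0.2538  0.01  ]
cradle top [ 0.4423 -0.2245  0.01  ]
cradle top [ 0.4885 -0.099   0.01  ]
```

```bash
cat >> h.py <<'E'
def plan(target,zhead,n,q=3):
    """rows taking the present pose to target position, tool z heading zhead(deg), tool straight down, n rows with soft ends"""
    s=arm.state();p=np.array(s["ee_pos"]);R=np.array(s["eef_rot"])
    h0=np.degrees(np.arctan2(R[1,2],R[0,2]));dh=(zhead-h0+180)%360-180
    u=np.linspace(0,1,n+1); u=.5*u+.5*(3*u**2-2*u**3); h=h0
    rows=[];cur=p.copy()
    for k in range(n):
        d=p+(np.array(target)-p)*u[k+1]-cur
        a=np.radians(h);z=np.array([np.cos(a),np.sin(a),0]);y=np.array([0,0,-1.]);x=np.cross(y,z)
        sh=[round(float(v),q) for v in (x@d,y@d,z@d)]
        t=round(-(h0+dh*u[k+1]-h),1)
        cur=cur+sh[0]*x+sh[1]*y+sh[2]*z; h-=t
        rows.append([sh,t])
    import json
    for k in range(0,n,8): print(json.dumps(rows[k:k+8]))
    print("end",cur.round(4),round(h,2))
def st():
    s=arm.state();R=s["eef_rot"]
    print(round(s["time_s"],2),np.round(s["ee_pos"],4),"head",round(float(np.degrees(np.arctan2(R[1,2],R[0,2]))),2),"ydir",np.round(R[:,1],4),"F",np.round(s["contact_force"],1),"M",np.round(s["moment"],2),"w",round(s["grip_width"],4),"q",np.round(s["joint_pos"],2))
E
python3 -c "
from h import *
plan((.5045,-.1715,.16),-21,16)
g=onz('top',(395,228),.05);print(g, onz('top',(337,229),0))"
```

```text
[[[0.02, 0.002, -0.023], 3.3], [[0.026, 0.003, -0.027], 4.1], [[0.034, 0.003, -0.03], 5.0], [[0.041, 0.003, -0.031], 5.6], [[0.048, 0.004, -0.029], 6.1], [[0.054, 0.004, -0.025], 6.5], [[0.059, 0.005, -0.02], 6.7], [[0.062, 0.004, -0.013], 6.9]]
[[[0.063, 0.004, -0.005], 6.9], [[0.062, 0.004, 0.002], 6.7], [[0.059, 0.005, 0.009], 6.5], [[0.054, 0.003, 0.015], 6.1], [[0.048, 0.004, 0.019], 5.6], [[0.041, 0.003, 0.02], 5.0], [[0.032, 0.003, 0.02], 4.1], [[0.024, 0.002, 0.018], 3.3]]
end [ 0.5046 -0.1714  0.1597] -21.02
[ 0.39534248 -0.27333172  0.05      ] [ 0.4203437  -0.09334361  0.        ]
```

Emit:
{"name": "play_rows", "arguments": {
  "rows": [
    [[0.02,0.002,-0.023],3.3],
    [[0.026,0.003,-0.027],4.1],
    [[0.034,0.003,-0.03],5.0],
    [[0.041,0.003,-0.031],5.6],
    [[0.048,0.004,-0.029],6.1],
    [[0.054,0.004,-0.025],6.5],
    [[0.059,0.005,-0.02],6.7],
    [[0.06,0.004,-0.013],6.9]
  ],
  "hand": 0.094
}}

```text
time_s: 1.1
ee_pos: [0.3762, 0.2143, 0.1883]
eef_rot: [[0.39, 0.0, 0.921], [-0.921, 0.0, 0.39], [0.0, -1.0, 0.0]]
contact_force: [0.5, 0.1, 0.1]
grip_width: 0.0944
```

Emit:
{"name": "play_rows", "arguments": {
  "rows": [
    [[0.061,0.004,-0.005],6.9],
    [[0.061,0.004,0.002],6.7],
    [[0.059,0.005,0.009],6.5],
    [[0.054,0.003,0.015],6.1],
    [[0.048,0.004,0.019],5.6],
    [[0.041,0.003,0.02],5.0],
    [[0.032,0.003,0.02],4.1],
    [[0.024,0.002,0.018],3.3]
  ]
}}

```text
time_s: 2.1
ee_pos: [0.5027, -0.1681, 0.1601]
eef_rot: [[-0.362, -0.001, 0.932], [-0.932, -0.0, -0.362], [0.0, -1.0, -0.0]]
contact_force: [0.3, 0.1, -0.1]
grip_width: 0.0939
```

Run:
```python
from h import *
st()
im=eyes.read_camera("side"); cv2.imwrite("pics/s3.png",cv2.resize(im[150:350,230:430,::-1],None,fx=3,fy=3,interpolation=cv2.INTER_CUBIC))
im=eyes.read_camera("top"); cv2.imwrite("pics/t3.png",cv2.resize(im[140:260,280:440,::-1],None,fx=5,fy=5,interpolation=cv2.INTER_CUBIC))
plan((.5045,-.1715,.047),-21,8)
```

```text
2.1 [ 0.5027 -0.1681  0.1601] head -21.21 ydir [-6.e-04 -2.e-04 -1.e+00] F [ 0.3  0.1 -0.1] M [-0.02  0.04 -0.04] w 0.0939 q [-0.02  0.57  0.44  1.92 -0.35  0.73  0.25]
[[[0.0, 0.01, 0.0], -0.0], [[0.0, 0.013, 0.0], -0.1], [[0.0, 0.016, 0.001], -0.0], [[0.0, 0.018, -0.0], -0.1], [[0.0, 0.017, 0.0], -0.0], [[0.001, 0.016, 0.0], -0.1], [[-0.0, 0.014, 0.001], 0.0], [[-0.0, 0.009, -0.0], -0.0]]
end [ 0.5045 -0.1718  0.0472] -21.02
```

View pics/s3.png

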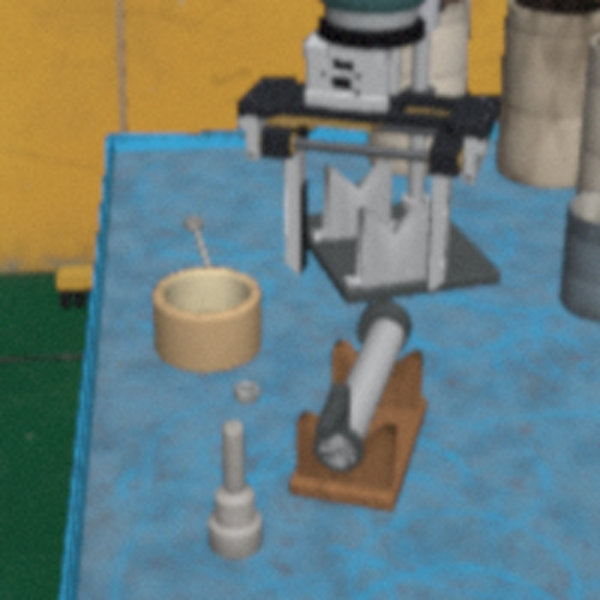

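View pics/t3.png

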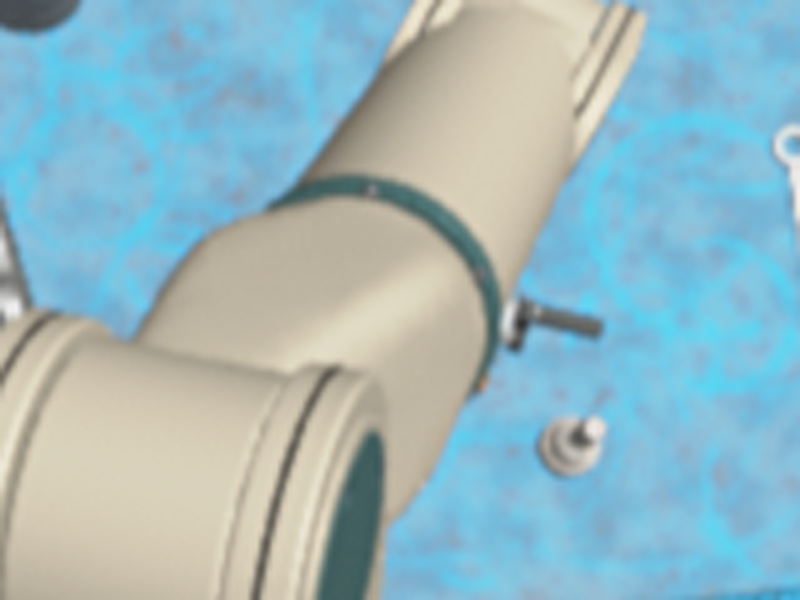

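Side view: the gripper stands above the cradle (jaws at about (300,200) and (440,200)), astride the shaft line; the path down is clear. In the top view the arm hides the shaft, except for the crank handle at (560,320).

Emit:
{"name": "play_rows", "arguments": {
  "rows": [
    [[0,0.01,0],0],
    [[0,0.014,0],0],
    [[0,0.017,0],0],
    [[0,0.018,0],0],
    [[0,0.018,0],0],
    [[0,0.016,0],0],
    [[0,0.012,0],0],
    [[0,0.008,0],0]
  ]
}}

```text
time_s: 3.2
ee_pos: [0.5025, -0.166, 0.0466]
eef_rot: [[-0.358, -0.001, 0.934], [-0.934, 0.0, -0.358], [-0.0, -1.0, -0.001]]
contact_force: [0.2, -0.6, 0.0]
grip_width: 0.0938
```

Run:
```python
from h import *
st()
im=eyes.read_camera("side"); cv2.imwrite("pics/s4.png",cv2.resize(im[200:330,280:400,::-1],None,fx=4.6,fy=4.6,interpolation=cv2.INTER_CUBIC))
```

```text
3.2 [ 0.5025 -0.166   0.0466] head -21.0 ydir [-6.e-04  3.e-04 -1.e+00] F [ 0.2 -0.6  0. ] M [-0.07  0.08 -0.01] w 0.0938 q [ 0.07  0.74  0.31  1.99 -0.46  0.47  0.35]
```

View pics/s4.png

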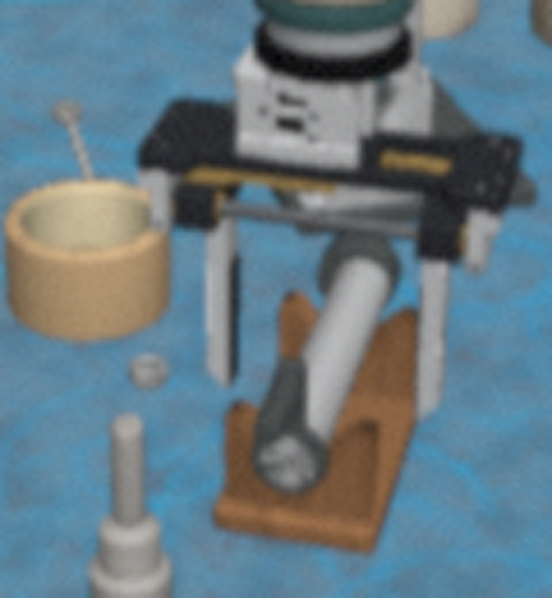

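Emit:
{"name": "play_rows", "arguments": {
  "rows": [
    [[0.004,0,0.004],0],
    [[0,0,0],0]
  ]
}}

```text
time_s: 3.5
ee_pos: [0.5057, -0.1724, 0.048]
eef_rot: [[-0.359, 0.001, 0.933], [-0.933, -0.001, -0.359], [0.0, -1.0, 0.002]]
contact_force: [0.5, -0.4, 0.2]
grip_width: 0.0939
```

Emit:
{"name": "play_rows", "arguments": {
  "rows": [
    [[0,0,0],0],
    [[0,0,0],0],
    [[0,0,0],0],
    [[0,0,0],0],
    [[0,0,0],0],
    [[0,0,0],0]
  ],
  "hand": 0.024,
  "force": 50
}}

```text
time_s: 4.25
ee_pos: [0.505, -0.1714, 0.0474]
eef_rot: [[-0.359, -0.0, 0.933], [-0.933, 0.0, -0.359], [0.0, -1.0, -0.0]]
contact_force: [0.5, -0.1, 0.3]
grip_width: 0.0375
```

```bash
python3 -c "
from h import *
st()"
```

```text
4.25 [ 0.505  -0.1714  0.0474] head -21.02 ydir [-1.e-04  0.e+00 -1.e+00] F [ 0.5 -0.1  0.3] M [-0.04  0.08 -0.01] w 0.0375 q [ 0.07  0.74  0.31  1.98 -0.46  0.48  0.35]
```

Emit:
{"name": "play_rows", "arguments": {
  "rows": [
    [[0,0,0],0],
    [[0,0,0],0],
    [[0,0,0],0]
  ]
}}

```text
time_s: 4.62
ee_pos: [0.5032, -0.1707, 0.0472]
eef_rot: [[-0.359, -0.003, 0.933], [-0.933, 0.002, -0.359], [-0.0, -1.0, -0.004]]
contact_force: [-4.8, 1.3, 4.6]
grip_width: 0.0289
```

Emit:
{"name": "play_rows", "arguments": {
  "rows": [
    [[0,-0.003,0],0],
    [[0,-0.006,0],0],
    [[0,-0.008,0],0],
    [[0,-0.008,0],0],
    [[0,-0.005,0],0],
    [[0,0,0],0]
  ]
}}

```text
time_s: 5.38
ee_pos: [0.5054, -0.1715, 0.078]
eef_rot: [[-0.359, 0.001, 0.933], [-0.933, -0.0, -0.359], [-0.0, -1.0, 0.001]]
contact_force: [-0.4, -0.1, -7.3]
grip_width: 0.0294
```

Run:
```python
from h import *
st()
im=eyes.read_camera("side"); cv2.imwrite("pics/s5.png",cv2.resize(im[200:330,280:400,::-1],None,fx=4.6,fy=4.6,interpolation=cv2.INTER_CUBIC))
```

```text
5.38 [ 0.5054 -0.1715  0.078 ] head -21.02 ydir [ 1.1e-03 -3.0e-04 -1.0e+00] F [-0.4 -0.1 -7.3] M [-0.18  0.1   0.  ] w 0.0294 q [ 0.05  0.7   0.35  1.97 -0.43  0.55  0.33]
```

View pics/s5.png

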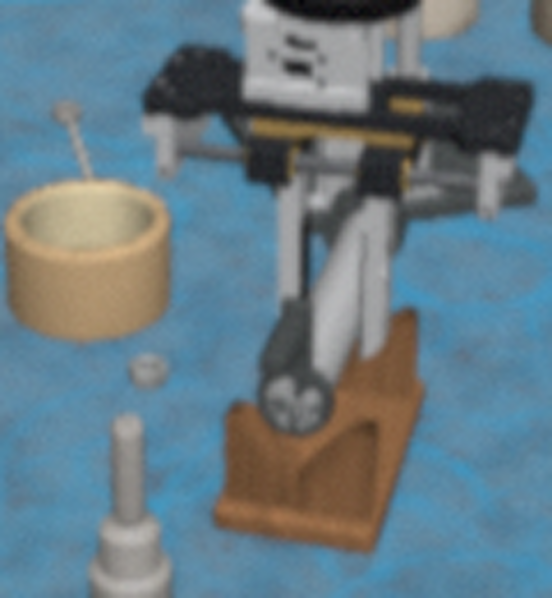

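```bash
python3 -c "
from h import *
plan((.5814,.022,.1145),11.2,12)"
```

```text
[[[-0.011, -0.002, 0.0], -1.7], [[-0.014, -0.002, 0.001], -2.2], [[-0.017, -0.003, 0.001], -2.6], [[-0.019, -0.004, 0.002], -3.0], [[-0.021, -0.004, 0.004], -3.3], [[-0.021, -0.003, 0.005], -3.3], [[-0.02, -0.004, 0.006], -3.3], [[-0.02, -0.004, 0.007], -3.3]]
[[[-0.018, -0.003, 0.008], -3.0], [[-0.015, -0.003, 0.007], -2.6], [[-0.013, -0.003, 0.007], -2.3], [[-0.009, -0.002, 0.006], -1.6]]
end [0.5815 0.022  0.1147] 11.18
```

Emit:
{"name": "play_rows", "arguments": {
  "rows": [
    [[-0.003,-0.01,0],0],
    [[-0.008,-0.012,0],-1.7],
    [[-0.014,-0.008,0.001],-2.2],
    [[-0.017,-0.004,0.001],-2.6],
    [[-0.019,-0.002,0.002],-3.0],
    [[-0.021,0,0.004],-3.3],
    [[-0.021,0,0.005],-3.3],
    [[-0.02,0,0.006],-3.3]
  ]
}}

```text
time_s: 6.42
ee_pos: [0.5513, -0.0535, 0.1131]
eef_rot: [[-0.024, -0.001, 1.0], [-1.0, 0.0, -0.024], [-0.0, -1.0, -0.001]]
contact_force: [-0.6, -0.0, -7.7]
grip_width: 0.0289
```

Emit:
{"name": "play_rows", "arguments": {
  "rows": [
    [[-0.02,0,0.007],-3.3],
    [[-0.018,0,0.008],-3.0],
    [[-0.015,0,0.007],-2.6],
    [[-0.013,0,0.007],-2.3],
    [[-0.009,0,0.006],-1.6],
    [[0,0,0],0],
    [[0,0,0],0]
  ]
}}

```text
time_s: 7.3
ee_pos: [0.5811, 0.021, 0.1134]
eef_rot: [[0.193, -0.0, 0.981], [-0.981, -0.001, 0.193], [0.001, -1.0, -0.001]]
contact_force: [-0.1, -0.7, -7.7]
grip_width: 0.0292
```

Run:
```python
from h import *
st()
im=eyes.read_camera("side"); cv2.imwrite("pics/s6.png",cv2.resize(im[120:280,300:440,::-1],None,fx=3.7,fy=3.7,interpolation=cv2.INTER_CUBIC))
im=eyes.read_camera("top"); cv2.imwrite("pics/t6.png",cv2.resize(im[120:260,190:350,::-1],None,fx=4,fy=4,interpolation=cv2.INTER_CUBIC))
plan((.5581,.1397,.1145),11.2,8)
```

```text
7.3 [0.5811 0.021  0.1134] head 11.11 ydir [-5.e-04 -8.e-04 -1.e+00] F [-0.1 -0.7 -7.7] M [-0.21  0.04 -0.02] w 0.0292 q [-0.26  0.68  0.27  1.81 -0.27  0.69  0.36]
[[[-0.01, -0.0, 0.0], -0.0], [[-0.015, -0.0, 0.0], -0.0], [[-0.017, -0.0, 0.0], -0.0], [[-0.019, -0.001, 0.0], -0.1], [[-0.018, 0.0, 0.0], 0.0], [[-0.017, 0.0, 0.0], 0.0], [[-0.015, 0.0, 0.0], 0.0], [[-0.01, -0.0, 0.0], -0.0]]
end [0.5578 0.1396 0.1145] 11.2
```

View pics/s6.png

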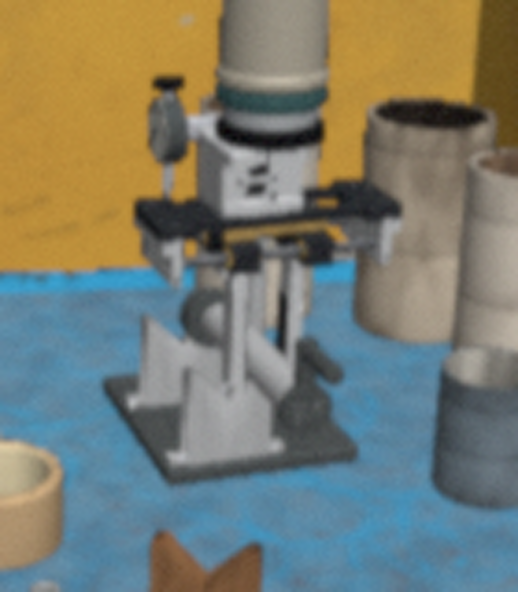

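View pics/t6.png

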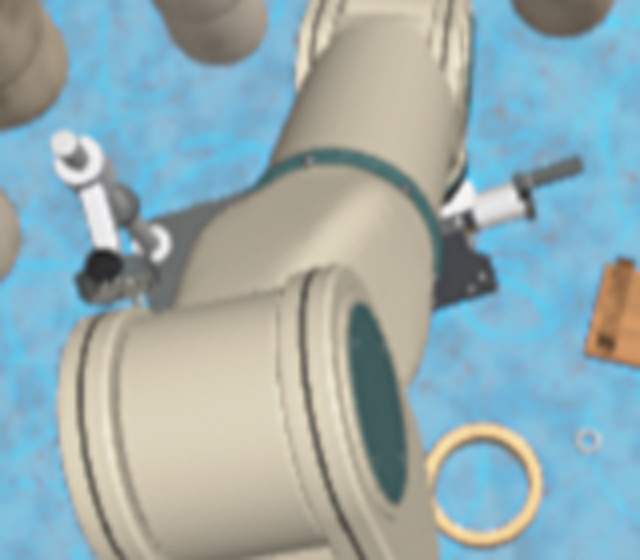

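Side view: the shaft is held level with the crank up (handle at (320,355)) and the collar at (203,315) pointing towards the V-blocks. In the top view the handle is at (555,172).

Emit:
{"name": "play_rows", "arguments": {
  "rows": [
    [[-0.01,0,0],0],
    [[-0.015,-0.001,0],0],
    [[-0.017,0,0],0],
    [[-0.019,0,0],0],
    [[-0.018,0,0],0],
    [[-0.017,0,0],0],
    [[-0.015,0,0],0],
    [[-0.009,0,0],0]
  ]
}}

```text
time_s: 8.4
ee_pos: [0.5579, 0.1411, 0.1144]
eef_rot: [[0.195, -0.0, 0.981], [-0.981, 0.0, 0.195], [-0.0, -1.0, -0.0]]
contact_force: [-0.2, -0.5, -7.0]
grip_width: 0.0288
```

Emit:
{"name": "play_rows", "arguments": {
  "rows": [
    [[0,0,0],0],
    [[0,0,0],0]
  ]
}}

```text
time_s: 8.65
ee_pos: [0.5584, 0.1387, 0.1145]
eef_rot: [[0.193, 0.0, 0.981], [-0.981, -0.001, 0.193], [0.001, -1.0, 0.0]]
contact_force: [0.6, -0.3, -8.3]
grip_width: 0.0293
```

Run:
```python
from h import *
st()
im=eyes.read_camera("side"); cv2.imwrite("pics/s7.png",cv2.resize(im[130:250,310:420,::-1],None,fx=5,fy=5,interpolation=cv2.INTER_CUBIC))
im=eyes.read_camera("top"); cv2.imwrite("pics/t7.png",cv2.resize(im[120:260,190:350,::-1],None,fx=4,fy=4,interpolation=cv2.INTER_CUBIC))
```

```text
8.65 [0.5584 0.1387 0.1145] head 11.12 ydir [ 3.e-04 -8.e-04 -1.e+00] F [ 0.6 -0.3 -8.3] M [-0.21  0.03  0.02] w 0.0293 q [-0.48  0.67  0.29  1.83 -0.29  0.68  0.17]
```

View pics/s7.png

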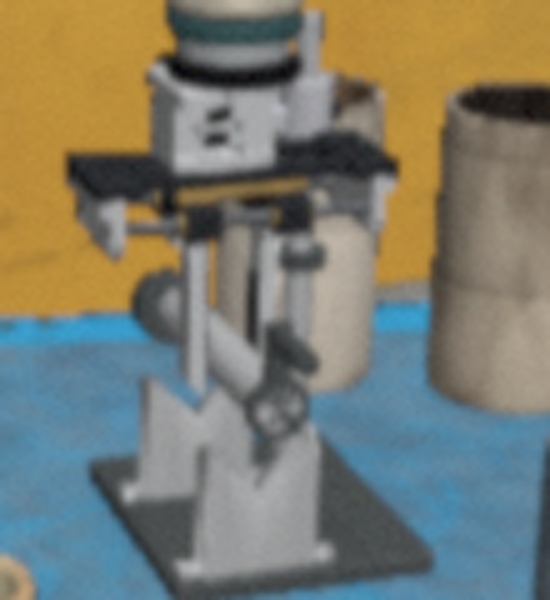

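View pics/t7.png

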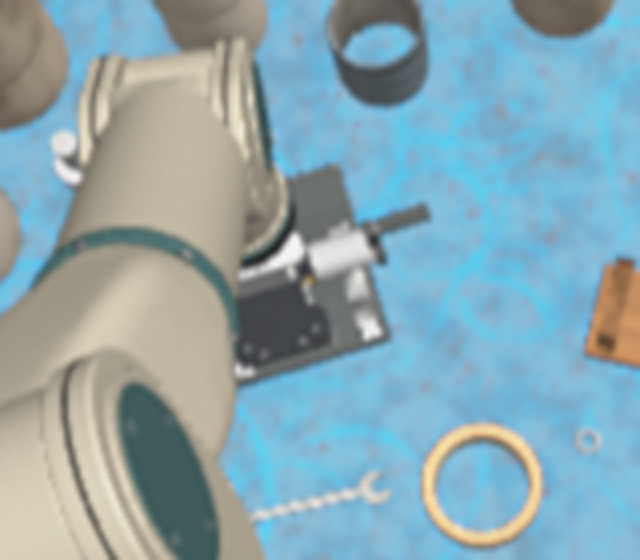

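Run:
```python
from h import *
def S(p,o=np.array([.5581,.1397,0]),a=11.2):
    a=np.radians(a);x=np.array([np.cos(a),np.sin(a),0]);y=np.array([-x[1],x[0],0]);return o+p[0]*x+p[1]*y+np.array([0,0,p[2]])
f=lambda n,p,off,s:((proj(n,S(p))[0]-off+.5)*s-.5).round()
for nm,p in dict(vbot=(0,-66,64),vtopL=(-27,-66,91),vtopR=(27,-66,91),shend=(0,-90,122),h1=(0,-127,164),h0=(0,-87,164),c1=(-80+0,-80,14)).items():
    p=np.array(p)/1000; print(nm,f("side",p,(310,130),5),f("top",p,(190,120),4))
```

```text
vbot [263. 494.] [361. 266.]
vtopL [219. 457.] [368. 290.]
vtopR [310. 445.] [348. 227.]
shend [282. 417.] [384. 239.]
h1 [311. 370.] [428. 210.]
h0 [283. 343.] [376. 227.]
c1 [136. 603.] [411. 366.]
```

Emit:
{"name": "play_rows", "arguments": {
  "rows": [
    [[0,0.004,0],0],
    [[0,0.006,0],0],
    [[0,0.007,0],0],
    [[0,0.007,0],0],
    [[0,0.005,0],0],
    [[0,0.003,0],0],
    [[0,0,0],0]
  ]
}}

```text
time_s: 9.62
ee_pos: [0.5581, 0.1397, 0.0822]
eef_rot: [[0.194, -0.0, 0.981], [-0.981, -0.0, 0.194], [-0.0, -1.0, -0.0]]
contact_force: [0.2, 0.6, -7.1]
grip_width: 0.029
```

Emit:
{"name": "play_rows", "arguments": {
  "rows": [
    [[0,0.002,0],0],
    [[0,0.002,0],0],
    [[0,0,0],0]
  ]
}}

```text
time_s: 10.0
ee_pos: [0.5585, 0.1398, 0.0785]
eef_rot: [[0.194, 0.001, 0.981], [-0.981, 0.0, 0.194], [-0.0, -1.0, 0.001]]
contact_force: [0.3, 0.3, -7.4]
grip_width: 0.0292
```

```bash
python3 -c "
from h import *
st()"
```

```text
10.0 [0.5585 0.1398 0.0785] head 11.17 ydir [ 6.e-04  2.e-04 -1.e+00] F [ 0.3  0.3 -7.4] M [-0.17 -0.08 -0.04] w 0.0292 q [-0.46  0.72  0.26  1.85 -0.31  0.6   0.19]
```

Emit:
{"name": "play_rows", "arguments": {
  "rows": [
    [[0,0.001,0],0],
    [[0,0.001,0],0],
    [[0,0,0],0]
  ]
}}

```text
time_s: 10.38
ee_pos: [0.5587, 0.1398, 0.0774]
eef_rot: [[0.193, 0.001, 0.981], [-0.981, 0.001, 0.193], [-0.0, -1.0, 0.001]]
contact_force: [-1.4, -0.8, 4.4]
grip_width: 0.0288
```

Emit:
{"name": "play_rows", "arguments": {
  "rows": [
    [[0,0,0],0],
    [[0,0,0],0],
    [[0,0,0],0],
    [[0,0,0],0]
  ],
  "hand": 0.07
}}

```text
time_s: 10.88
ee_pos: [0.5582, 0.1397, 0.0764]
eef_rot: [[0.194, -0.0, 0.981], [-0.981, -0.0, 0.194], [0.0, -1.0, -0.0]]
contact_force: [0.4, -0.3, -0.3]
grip_width: 0.0658
```

Run:
```python
from h import *
st()
im=eyes.read_camera("side"); cv2.imwrite("pics/s8.png",cv2.resize(im[130:250,310:420,::-1],None,fx=5,fy=5,interpolation=cv2.INTER_CUBIC))
```

```text
10.88 [0.5582 0.1397 0.0764] head 11.19 ydir [-0. -0. -1.] F [ 0.4 -0.3 -0.3] M [-0.14  0.06 -0.03] w 0.0658 q [-0.46  0.73  0.26  1.85 -0.31  0.6   0.19]
```

View pics/s8.png

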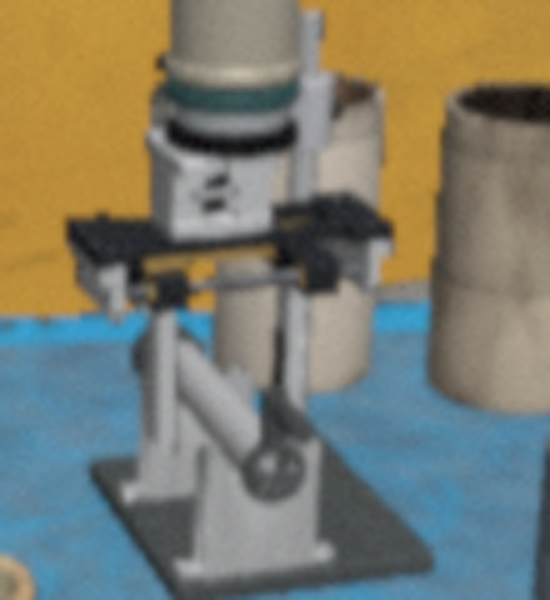

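Emit:
{"name": "play_rows", "arguments": {
  "rows": [
    [[0,-0.012,0],0],
    [[0,-0.024,0],0],
    [[0,-0.034,0],0],
    [[0,-0.036,0],0],
    [[0,-0.036,0],0],
    [[0,-0.036,0],0],
    [[0,-0.03,0],0],
    [[0,-0.016,0],0]
  ]
}}

```text
time_s: 11.92
ee_pos: [0.5587, 0.1396, 0.3028]
eef_rot: [[0.194, 0.003, 0.981], [-0.981, 0.001, 0.194], [-0.0, -1.0, 0.003]]
contact_force: [-0.3, 0.5, -0.9]
grip_width: 0.0701
```

Run:
```python
from h import *
st()
plan((.5397,.2329,.302),-78.8,12)
im=eyes.read_camera("side"); cv2.imwrite("pics/s9.png",cv2.resize(im[100:250,310:420,::-1],None,fx=4,fy=4,interpolation=cv2.INTER_CUBIC))
```

```text
11.93 [0.5587 0.1396 0.3028] head 11.17 ydir [ 2.7e-03  9.0e-04 -1.0e+00] F [-0.3  0.5 -0.9] M [-0.06  0.03  0.01] w 0.0701 q [-0.54  0.46  0.38  1.62 -0.19  1.1   0.08]
[[[-0.005, 0.0, -0.0], 4.6], [[-0.006, 0.0, -0.001], 6.2], [[-0.008, 0.0, -0.001], 7.5], [[-0.009, 0.0, -0.003], 8.4], [[-0.008, 0.0, -0.004], 9.0], [[-0.008, 0.0, -0.006], 9.3], [[-0.007, 0.0, -0.007], 9.3], [[-0.005, 0.001, -0.008], 9.0]]
[[[-0.004, -0.0, -0.008], 8.4], [[-0.003, -0.0, -0.007], 7.4], [[-0.001, -0.0, -0.007], 6.2], [[-0.0, -0.0, -0.005], 4.7]]
end [0.5393 0.2331 0.3018] -78.83
```

View pics/s9.png

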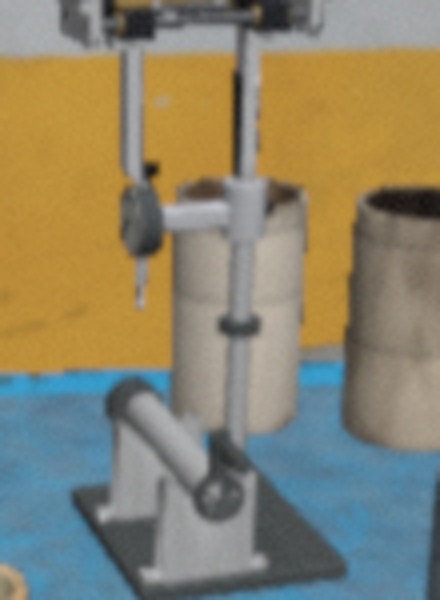

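Side view: the shaft lies in both V-blocks with the crank up, and the fingers are clear of it. Going over the pad with the jaws shut.

Emit:
{"name": "play_rows", "arguments": {
  "rows": [
    [[0,0,0],0],
    [[-0.005,0,0],4.6],
    [[-0.006,0,-0.001],6.2],
    [[-0.008,0,-0.001],7.5],
    [[-0.009,0,-0.003],8.4],
    [[-0.008,0,-0.004],9.0],
    [[-0.008,0,-0.006],9.3],
    [[-0.007,0,-0.007],9.3]
  ],
  "hand": 0.0,
  "force": 20
}}

```text
time_s: 12.98
ee_pos: [0.5459, 0.1961, 0.2987]
eef_rot: [[-0.688, -0.003, 0.726], [-0.726, -0.001, -0.688], [0.003, -1.0, -0.001]]
contact_force: [-0.1, -0.3, -0.3]
grip_width: 0.0005
```

Emit:
{"name": "play_rows", "arguments": {
  "rows": [
    [[-0.005,0.001,-0.008],9.0],
    [[-0.004,0,-0.008],8.4],
    [[-0.003,0,-0.007],7.4],
    [[-0.001,0,-0.007],6.2],
    [[0,0,-0.005],4.7],
    [[0,0,0],0]
  ]
}}

```text
time_s: 13.72
ee_pos: [0.5378, 0.2334, 0.2978]
eef_rot: [[-0.981, -0.003, 0.195], [-0.195, -0.002, -0.981], [0.003, -1.0, 0.001]]
contact_force: [-0.1, -0.4, 0.3]
grip_width: 0.0005
```

Run:
```python
from h import *
st()
im=eyes.read_camera("side"); cv2.imwrite("pics/s10.png",cv2.resize(im[100:250,310:420,::-1],None,fx=4,fy=4,interpolation=cv2.INTER_CUBIC))
im=eyes.read_camera("top"); cv2.imwrite("pics/t10.png",cv2.resize(im[120:260,190:350,::-1],None,fx=4,fy=4,interpolation=cv2.INTER_CUBIC))
```

```text
13.72 [0.5378 0.2334 0.2978] head -78.73 ydir [-0.0025 -0.0017 -1.    ] F [-0.1 -0.4  0.3] M [0.02 0.17 0.03] w 0.0005 q [-0.94  0.56  0.8   1.6  -0.43  1.16 -1.42]
```

View pics/s10.png

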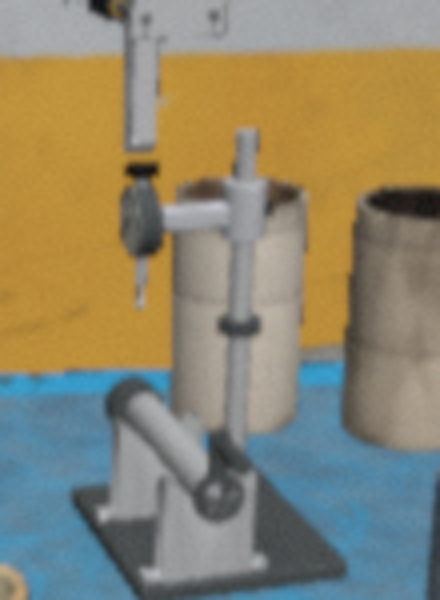

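View pics/t10.png

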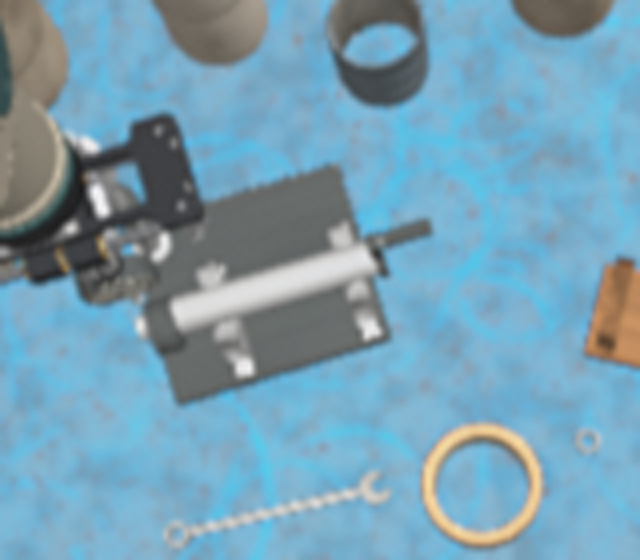

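Emit:
{"name": "play_rows", "arguments": {
  "rows": [
    [[-0.002,0.006,0],0],
    [[0,0.008,0],0],
    [[0,0.009,0],0],
    [[0,0.009,0],0],
    [[0,0.009,0],0],
    [[0,0.009,0],0],
    [[0,0.008,0],0],
    [[0,0.004,0],0]
  ]
}}

```text
time_s: 14.82
ee_pos: [0.5411, 0.2333, 0.237]
eef_rot: [[-0.981, 0.001, 0.194], [-0.194, -0.0, -0.981], [-0.001, -1.0, 0.001]]
contact_force: [3.1, -1.1, 4.3]
grip_width: -0.0
```

```bash
python3 -c "
from h import *
st()"
```

```text
14.82 [0.5411 0.2333 0.237 ] head -78.84 ydir [ 7.e-04 -5.e-04 -1.e+00] F [ 3.1 -1.1  4.3] M [-0.3  -0.46 -0.05] w -0.0 q [-0.91  0.62  0.76  1.68 -0.48  1.03 -1.37]
```

Emit:
{"name": "play_rows", "arguments": {
  "rows": [
    [[0,0.004,0],0],
    [[0,0.003,0],0],
    [[0,0.002,0],0],
    [[0,0.001,0],0]
  ]
}}

```text
time_s: 15.32
ee_pos: [0.5411, 0.2333, 0.2276]
eef_rot: [[-0.981, 0.001, 0.194], [-0.194, -0.0, -0.981], [-0.001, -1.0, 0.0]]
contact_force: [3.3, -0.7, 4.9]
grip_width: 0.0003
```

Emit:
{"name": "play_rows", "arguments": {
  "rows": [
    [[0,0.001,0],0],
    [[0,0.001,0],0],
    [[0,0.0,0],0]
  ]
}}

```text
time_s: 15.7
ee_pos: [0.541, 0.2334, 0.2256]
eef_rot: [[-0.981, 0.001, 0.194], [-0.194, -0.0, -0.981], [-0.001, -1.0, 0.0]]
contact_force: [4.1, -1.9, 4.0]
grip_width: 0.0003
```

Emit:
{"name": "play_rows", "arguments": {
  "rows": [
    [[0,0.001,0],0],
    [[0,0,0],0]
  ]
}}

```text
time_s: 15.95
ee_pos: [0.5411, 0.2334, 0.2253]
eef_rot: [[-0.981, 0.001, 0.194], [-0.194, 0.0, -0.981], [-0.001, -1.0, -0.0]]
contact_force: [1.9, -1.3, 8.9]
grip_width: 0.0006
```

Emit:
{"name": "play_rows", "arguments": {
  "rows": [
    [[0,0.001,0],0],
    [[0,0,0],0]
  ]
}}

```text
time_s: 16.2
ee_pos: [0.5411, 0.2334, 0.2252]
eef_rot: [[-0.981, 0.001, 0.194], [-0.194, 0.001, -0.981], [-0.001, -1.0, -0.001]]
contact_force: [0.5, -2.1, 16.7]
grip_width: 0.0003
```

Emit:
{"name": "play_rows", "arguments": {
  "rows": [
    [[0,-0.01,0],0],
    [[0,-0.025,0],0],
    [[0,-0.03,0],0],
    [[0,-0.02,0],0],
    [[0,-0.01,0],0]
  ]
}}

```text
time_s: 16.82
ee_pos: [0.5395, 0.2343, 0.3186]
eef_rot: [[-0.981, -0.002, 0.195], [-0.195, 0.001, -0.981], [0.002, -1.0, -0.001]]
contact_force: [-0.6, 0.5, 0.1]
grip_width: 0.0003
```

Run:
```python
from h import *
st()
im=eyes.read_camera("side"); cv2.imwrite("pics/s11.png",cv2.resize(im[100:250,310:420,::-1],None,fx=4,fy=4,interpolation=cv2.INTER_CUBIC))
im=eyes.read_camera("top"); cv2.imwrite("pics/t11.png",cv2.resize(im[140:230,200:310,::-1],None,fx=6,fy=6,interpolation=cv2.INTER_CUBIC))
```

```text
16.82 [0.5395 0.2343 0.3186] head -78.76 ydir [-2.3e-03  8.0e-04 -1.0e+00] F [-0.6  0.5  0.1] M [-0.04  0.21  0.03] w 0.0003 q [-0.94  0.55  0.81  1.57 -0.42  1.21 -1.43]
```

View pics/s11.png

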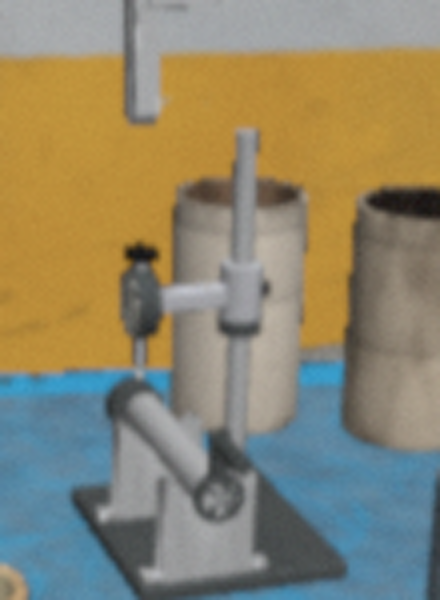

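View pics/t11.png

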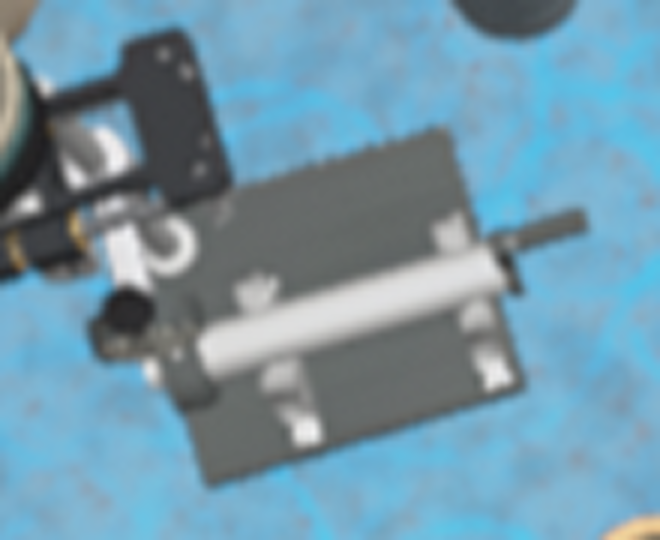

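```bash
cat >> h.py <<'E'
def S(p,o=(.5581,.1397,0),a=11.2):
    a=np.radians(a);x=np.array([np.cos(a),np.sin(a),0]);y=np.array([-x[1],x[0],0]);p=np.array(p)/1000;return np.array(o)+p[0]*x+p[1]*y+np.array([0,0,p[2]])
def Sinv(P,o=(.5581,.1397,0),a=11.2):
    a=np.radians(a);x=np.array([np.cos(a),np.sin(a),0]);y=np.array([-x[1],x[0],0]);d=np.asarray(P)-np.array(o);return np.round(1000*np.array([d@x,d@y,d[2]]),1)
E
python3 - <<'E'
from h import *
t=lambda p:crop(p,(200,140),6)
print(Sinv(onz("top",t((584,220)),.127)),Sinv(onz("top",t((512,240)),.127)))
print("axis",Sinv(onz("top",t((207,358)),.085)),Sinv(onz("top",t((500,268)),.085)))
for n,p,off,s in [("side",(0,-127,127),(310,100),4),("side",(0,-87,127),(310,100),4),("side",(0,-90,85),(310,100),4),("side",(0,84,85),(310,100),4)]:
  print(((proj(n,S(p))[0]-off+.5)*s-.5).round())
plan(S((0,-107,235)),11.2,12)
E
```

```text
[  -2.2 -125.7  127. ] [ -0.9 -87.6 127. ]
axis [-1.  82.4 85. ] [ -2.2 -77.3  85. ]
[246. 468.]
[224. 445.]
[224. 502.]
[143. 411.]
[[[0.0, 0.004, 0.01], -4.6], [[0.001, 0.006, 0.014], -6.2], [[0.004, 0.007, 0.017], -7.5], [[0.006, 0.008, 0.018], -8.4], [[0.009, 0.008, 0.018], -9.0], [[0.012, 0.009, 0.017], -9.3], [[0.015, 0.008, 0.015], -9.3], [[0.017, 0.009, 0.012], -9.0]]
[[[0.016, 0.008, 0.008], -8.4], [[0.016, 0.006, 0.005], -7.4], [[0.014, 0.006, 0.003], -6.2], [[0.011, 0.005, 0.001], -4.7]]
end [0.5792 0.0344 0.2345] 11.22
```

Emit:
{"name": "play_rows", "arguments": {
  "rows": [
    [[0.0,0.0,0.01],-4.6],
    [[0.001,0.0,0.014],-6.2],
    [[0.004,0.002,0.017],-7.5],
    [[0.006,0.004,0.018],-8.4],
    [[0.009,0.008,0.018],-9.0],
    [[0.012,0.009,0.017],-9.3],
    [[0.015,0.01,0.015],-9.3],
    [[0.017,0.011,0.012],-9.0]
  ]
}}

```text
time_s: 17.92
ee_pos: [0.5669, 0.0924, 0.2728]
eef_rot: [[-0.262, -0.003, 0.965], [-0.965, 0.0, -0.262], [0.001, -1.0, -0.003]]
contact_force: [0.6, -0.5, 0.2]
grip_width: 0.0006
```

Emit:
{"name": "play_rows", "arguments": {
  "rows": [
    [[0.016,0.011,0.008],-8.4],
    [[0.016,0.01,0.005],-7.4],
    [[0.014,0.01,0.003],-6.2],
    [[0.011,0.009,0.001],-4.7],
    [[0,0,0],0]
  ],
  "hand": 0.05
}}

```text
time_s: 18.55
ee_pos: [0.5782, 0.0331, 0.2328]
eef_rot: [[0.191, -0.004, 0.982], [-0.982, -0.0, 0.191], [-0.001, -1.0, -0.004]]
contact_force: [-1.1, 0.1, 1.0]
grip_width: 0.0472
```

Run:
```python
from h import *
st()
print(Sinv(arm.state()["ee_pos"]))
plan(S((-.5,-107,119)),11.2,7)
```

```text
18.55 [0.5782 0.0331 0.2328] head 11.03 ydir [-4.e-03 -2.e-04 -1.e+00] F [-1.1  0.1  1. ] M [-0.12  0.08  0.01] w 0.0472 q [-0.33  0.53  0.35  1.7  -0.21  0.95  0.29]
[  -1.  -108.5  232.8]
[[[-0.0, 0.011, 0.0], -0.0], [[-0.0, 0.017, 0.0], -0.0], [[-0.001, 0.019, 0.0], -0.1], [[0.0, 0.02, 0.0], 0.0], [[-0.0, 0.019, 0.0], -0.0], [[-0.0, 0.017, 0.0], -0.1], [[-0.0, 0.011, 0.0], 0.0]]
end [0.578  0.0341 0.1188] 11.23
```

Emit:
{"name": "play_rows", "arguments": {
  "rows": [
    [[0,0.011,0],0],
    [[0,0.017,0],0],
    [[0,0.019,0],0],
    [[0,0.02,0],0],
    [[0,0.018,0],0],
    [[0,0.017,0],0],
    [[0,0.011,0],0],
    [[0,0,0],0]
  ]
}}

```text
time_s: 19.55
ee_pos: [0.5791, 0.034, 0.1206]
eef_rot: [[0.194, -0.002, 0.981], [-0.981, -0.0, 0.194], [-0.0, -1.0, -0.002]]
contact_force: [-0.6, 1.0, 0.4]
grip_width: 0.0502
```

Run:
```python
from h import *
st()
print(Sinv(arm.state()["ee_pos"]))
im=eyes.read_camera("side"); cv2.imwrite("pics/s12.png",cv2.resize(im[130:250,310:420,::-1],None,fx=5,fy=5,interpolation=cv2.INTER_CUBIC))
```

```text
19.55 [0.5791 0.034  0.1206] head 11.18 ydir [-1.6e-03 -1.0e-04 -1.0e+00] F [-0.6  1.   0.4] M [-0.05  0.01  0.  ] w 0.0502 q [-0.29  0.67  0.29  1.81 -0.28  0.7   0.35]
[ 1.000e-01 -1.077e+02  1.206e+02]
```

View pics/s12.png

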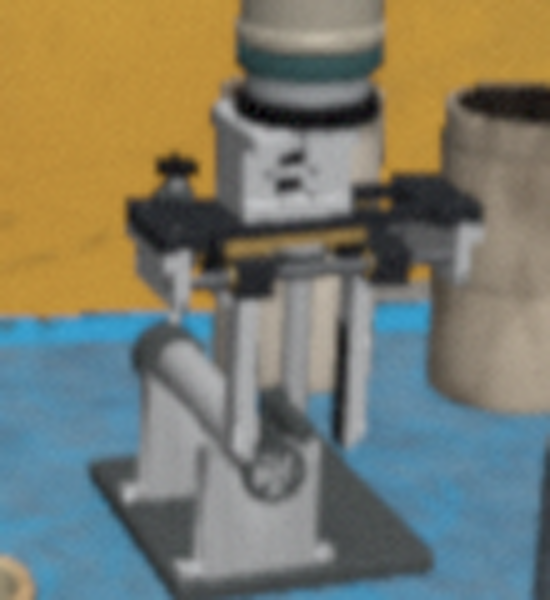

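Emit:
{"name": "play_rows", "arguments": {
  "rows": [
    [[0,0.0015,0],0],
    [[0,0,0],0],
    [[0,0,0],0],
    [[0,0,0],0],
    [[0,0,0],0],
    [[0,0,0],0]
  ],
  "hand": 0.01,
  "force": 12
}}

```text
time_s: 20.35
ee_pos: [0.5794, 0.0338, 0.1199]
eef_rot: [[0.194, -0.001, 0.981], [-0.981, -0.0, 0.194], [-0.0, -1.0, -0.001]]
contact_force: [-1.3, 0.5, 0.6]
grip_width: 0.0134
```

Run:
```python
from h import *
st()
print(Sinv(arm.state()["ee_pos"]))
```

```text
20.35 [0.5794 0.0338 0.1199] head 11.17 ydir [-5.e-04 -0.e+00 -1.e+00] F [-1.3  0.5  0.6] M [-0.1   0.29 -0.02] w 0.0134 q [-0.29  0.67  0.29  1.81 -0.28  0.7   0.35]
[   0.3 -108.   119.9]
```

Emit:
{"name": "play_rows", "arguments": {
  "rows": [
    [[0,0.0002,-0.0041],0],
    [[0,0.0006,-0.0041],0],
    [[0,0.001,-0.004],0],
    [[0,0.0014,-0.0039],0],
    [[0,0,0],0]
  ]
}}

```text
time_s: 20.98
ee_pos: [0.563, 0.0306, 0.1166]
eef_rot: [[0.194, -0.001, 0.981], [-0.981, -0.0, 0.194], [-0.0, -1.0, -0.001]]
contact_force: [-0.2, -0.8, 1.5]
grip_width: 0.0136
```

Run:
```python
from h import *
st()
print(Sinv(arm.state()["ee_pos"]))
```

```text
20.98 [0.563  0.0306 0.1166] head 11.17 ydir [-1.4e-03 -1.0e-04 -1.0e+00] F [-0.2 -0.8  1.5] M [-0.11  0.17 -0.08] w 0.0136 q [-0.29  0.66  0.29  1.86 -0.28  0.67  0.36]
[ -16.4 -108.   116.6]
```

Forces are small; carrying on round the arc.

Emit:
{"name": "play_rows", "arguments": {
  "rows": [
    [[0,0.0018,-0.0037],0],
    [[0,0.0021,-0.0035],0],
    [[0,0.0024,-0.0033],0],
    [[0,0.0028,-0.0031],0],
    [[0,0.0031,-0.0028],0],
    [[0,0.0033,-0.0024],0],
    [[0,0,0],0]
  ]
}}

```text
time_s: 21.85
ee_pos: [0.5441, 0.027, 0.1005]
eef_rot: [[0.194, -0.003, 0.981], [-0.981, -0.0, 0.194], [-0.0, -1.0, -0.003]]
contact_force: [-3.6, -0.8, 0.8]
grip_width: 0.0137
```

Run:
```python
from h import *
st()
print(Sinv(arm.state()["ee_pos"]))
im=eyes.read_camera("side"); cv2.imwrite("pics/s13.png",cv2.resize(im[130:250,310:420,::-1],None,fx=5,fy=5,interpolation=cv2.INTER_CUBIC))
```

```text
21.85 [0.5441 0.027  0.1005] head 11.17 ydir [-2.6e-03 -2.0e-04 -1.0e+00] F [-3.6 -0.8  0.8] M [-0.27  0.84 -0.04] w 0.0137 q [-0.28  0.66  0.27  1.92 -0.29  0.6   0.38]
[ -35.7 -107.9  100.5]
```

View pics/s13.png

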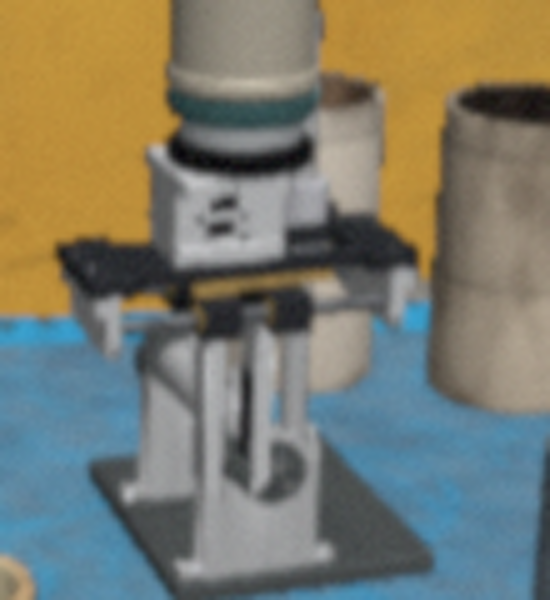

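Emit:
{"name": "play_rows", "arguments": {
  "rows": [
    [[0,0.0035,-0.0026],0],
    [[0,0.0037,-0.0022],0],
    [[0,0.0039,-0.0017],0],
    [[0,0,0],0]
  ]
}}

```text
time_s: 22.4
ee_pos: [0.5391, 0.0259, 0.0897]
eef_rot: [[0.194, 0.0, 0.981], [-0.981, -0.0, 0.194], [0.0, -1.0, 0.0]]
contact_force: [-1.6, -0.7, -0.2]
grip_width: 0.0136
```

Run:
```python
from h import *
st()
print(Sinv(arm.state()["ee_pos"]))
```

```text
22.4 [0.5391 0.0259 0.0897] head 11.18 ydir [ 1.e-04 -0.e+00 -1.e+00] F [-1.6 -0.7 -0.2] M [-0.05  0.42 -0.01] w 0.0136 q [-0.27  0.67  0.26  1.94 -0.3   0.56  0.39]
[ -40.7 -107.9   89.7]
```

Emit:
{"name": "play_rows", "arguments": {
  "rows": [
    [[0,0.004,-0.001],0],
    [[0,0.0041,-0.0007],0],
    [[0,0.004,-0.0004],0],
    [[0,0,0],0],
    [[0,0,0],0]
  ]
}}

```text
time_s: 23.02
ee_pos: [0.5375, 0.0255, 0.078]
eef_rot: [[0.194, 0.001, 0.981], [-0.981, -0.0, 0.194], [0.0, -1.0, 0.001]]
contact_force: [-0.4, 0.4, -1.4]
grip_width: 0.0139
```

Run:
```python
from h import *
st()
print(Sinv(arm.state()["ee_pos"]))
im=eyes.read_camera("side"); cv2.imwrite("pics/s14.png",cv2.resize(im[130:250,310:420,::-1],None,fx=5,fy=5,interpolation=cv2.INTER_CUBIC))
im=eyes.read_camera("top"); cv2.imwrite("pics/t14.png",cv2.resize(im[140:240,200:320,::-1],None,fx=6,fy=6,interpolation=cv2.INTER_CUBIC))
```

```text
23.02 [0.5375 0.0255 0.078 ] head 11.19 ydir [ 8.e-04 -0.e+00 -1.e+00] F [-0.4  0.4 -1.4] M [-0.04  0.02 -0.03] w 0.0139 q [-0.26  0.69  0.25  1.96 -0.31  0.53  0.4 ]
[ -42.4 -108.    78. ]
```

View pics/s14.png

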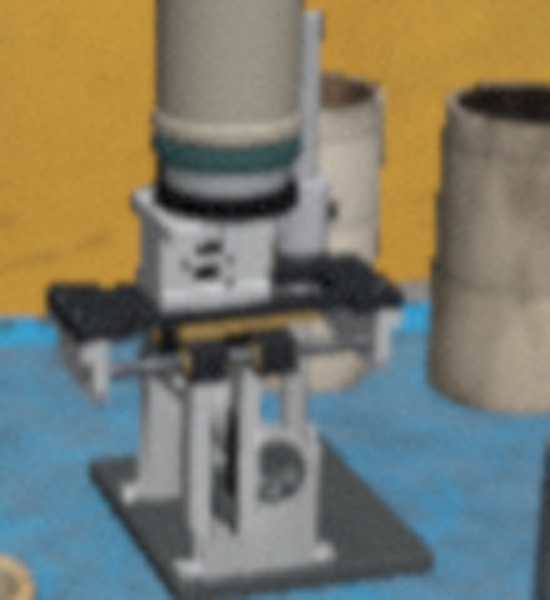

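View pics/t14.png

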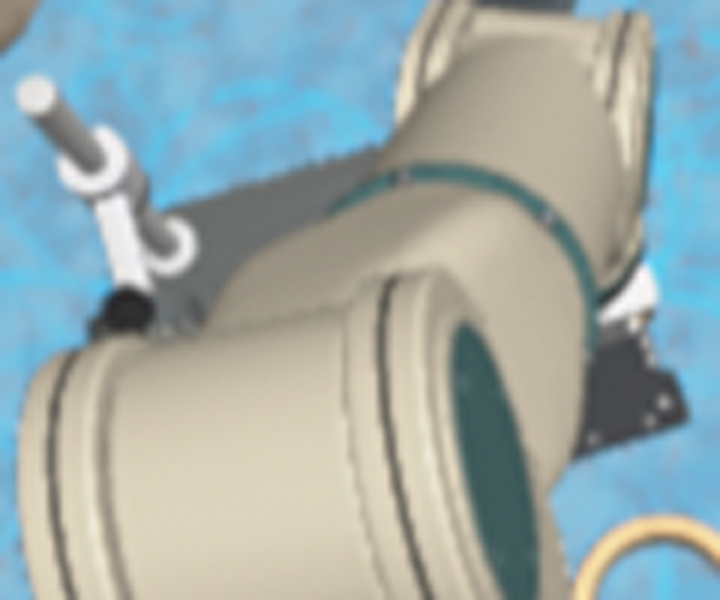

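Emit:
{"name": "play_rows", "arguments": {
  "rows": [
    [[0,-0.0041,0.0004],0],
    [[0,-0.0041,0.0008],0],
    [[0,-0.004,0.0012],0],
    [[0,-0.0039,0.0015],0],
    [[0,0,0],0]
  ]
}}

```text
time_s: 23.75
ee_pos: [0.541, 0.0262, 0.0946]
eef_rot: [[0.194, 0.001, 0.981], [-0.981, 0.0, 0.194], [0.0, -1.0, 0.001]]
contact_force: [0.2, -0.4, -0.5]
grip_width: 0.0134
```

Run:
```python
from h import *
st()
print(Sinv(arm.state()["ee_pos"]))
im=eyes.read_camera("side"); cv2.imwrite("pics/s15.png",cv2.resize(im[130:250,310:420,::-1],None,fx=5,fy=5,interpolation=cv2.INTER_CUBIC))
```

```text
23.75 [0.541  0.0262 0.0946] head 11.19 ydir [ 6.e-04  0.e+00 -1.e+00] F [ 0.2 -0.4 -0.5] M [-0.08  0.04 -0.04] w 0.0134 q [-0.27  0.66  0.26  1.94 -0.3   0.58  0.38]
[ -38.8 -108.    94.6]
```

View pics/s15.png

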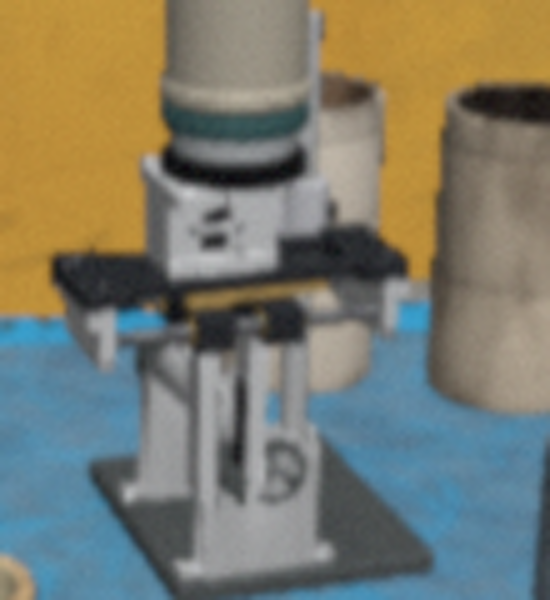

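Emit:
{"name": "play_rows", "arguments": {
  "rows": [
    [[0,-0.0037,0.0018],0],
    [[0,-0.0035,0.0021],0],
    [[0,-0.0033,0.0024],0],
    [[0,-0.0031,0.0028],0],
    [[0,-0.0028,0.0031],0],
    [[0,-0.0024,0.0033],0],
    [[0,-0.0021,0.0035],0],
    [[0,-0.0018,0.0037],0]
  ]
}}

```text
time_s: 24.8
ee_pos: [0.5605, 0.0303, 0.117]
eef_rot: [[0.194, -0.006, 0.981], [-0.981, 0.0, 0.194], [-0.001, -1.0, -0.005]]
contact_force: [-7.5, -1.6, 8.3]
grip_width: 0.0138
```

Run:
```python
from h import *
st()
print(Sinv(arm.state()["ee_pos"]))
```

```text
24.8 [0.5605 0.0303 0.117 ] head 11.18 ydir [-5.6e-03  1.0e-04 -1.0e+00] F [-7.5 -1.6  8.3] M [-0.33  2.    0.14] w 0.0138 q [-0.29  0.65  0.29  1.86 -0.28  0.67  0.36]
[ -18.9 -107.8  117. ]
```

Emit:
{"name": "play_rows", "arguments": {
  "rows": [
    [[0,0,0],0]
  ]
}}

```text
time_s: 24.92
ee_pos: [0.5609, 0.0303, 0.1173]
eef_rot: [[0.194, -0.004, 0.981], [-0.981, 0.0, 0.194], [-0.001, -1.0, -0.004]]
contact_force: [-6.7, -1.0, 8.3]
grip_width: 0.0136
```

Run:
```python
from h import *
st()
print(Sinv(arm.state()["ee_pos"]))
im=eyes.read_camera("side"); cv2.imwrite("pics/s16.png",cv2.resize(im[130:250,310:420,::-1],None,fx=5,fy=5,interpolation=cv2.INTER_CUBIC))
```

```text
24.93 [0.5609 0.0303 0.1173] head 11.18 ydir [-4.5e-03  2.0e-04 -1.0e+00] F [-6.7 -1.   8.3] M [-0.26  1.74  0.11] w 0.0136 q [-0.29  0.65  0.29  1.86 -0.28  0.67  0.36]
[ -18.5 -107.8  117.3]
```

View pics/s16.png

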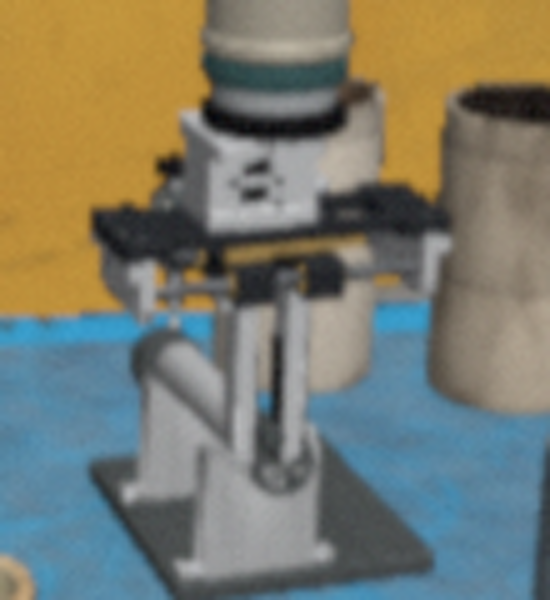

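Emit:
{"name": "play_rows", "arguments": {
  "rows": [
    [[0,-0.001,-0.0005],0],
    [[0,0,0],0]
  ]
}}

```text
time_s: 25.22
ee_pos: [0.5615, 0.0307, 0.1181]
eef_rot: [[0.194, -0.002, 0.981], [-0.981, 0.0, 0.194], [-0.001, -1.0, -0.002]]
contact_force: [-4.4, -0.3, 4.8]
grip_width: 0.0134
```

Run:
```python
from h import *
st()
print(Sinv(arm.state()["ee_pos"]))
```

```text
25.23 [0.5615 0.0307 0.1181] head 11.19 ydir [-2.1e-03  4.0e-04 -1.0e+00] F [-4.4 -0.3  4.8] M [-0.12  1.32  0.14] w 0.0134 q [-0.29  0.65  0.29  1.86 -0.28  0.67  0.36]
[ -17.8 -107.6  118.1]
```

Emit:
{"name": "play_rows", "arguments": {
  "rows": [
    [[0,-0.0018,0.0037],0],
    [[0,-0.0011,0.004],0],
    [[0,0,0],0]
  ]
}}

```text
time_s: 25.6
ee_pos: [0.569, 0.0316, 0.1214]
eef_rot: [[0.194, -0.002, 0.981], [-0.981, -0.0, 0.194], [-0.0, -1.0, -0.002]]
contact_force: [-6.4, -1.5, 9.7]
grip_width: 0.0137
```

Run:
```python
from h import *
st()
print(Sinv(arm.state()["ee_pos"]))
```

```text
25.6 [0.569  0.0316 0.1214] head 11.17 ydir [-2.4e-03 -1.0e-04 -1.0e+00] F [-6.4 -1.5  9.7] M [-0.31  1.66  0.16] w 0.0137 q [-0.29  0.66  0.29  1.84 -0.28  0.69  0.36]
[ -10.3 -108.2  121.4]
```

Run:
```python
from h import *
im=eyes.read_camera("side"); cv2.imwrite("pics/s17.png",cv2.resize(im[180:240,330:400,::-1],None,fx=9,fy=9,interpolation=cv2.INTER_CUBIC))
im=cv2.imread("pics/s16.png")
o=cv2.imread("pics/s12.png")[250:550,100:450]; cv2.imwrite("pics/s12b.png",cv2.resize(o,None,fx=1.8,fy=1.8))
```

```text
(no output)
```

View pics/s17.png

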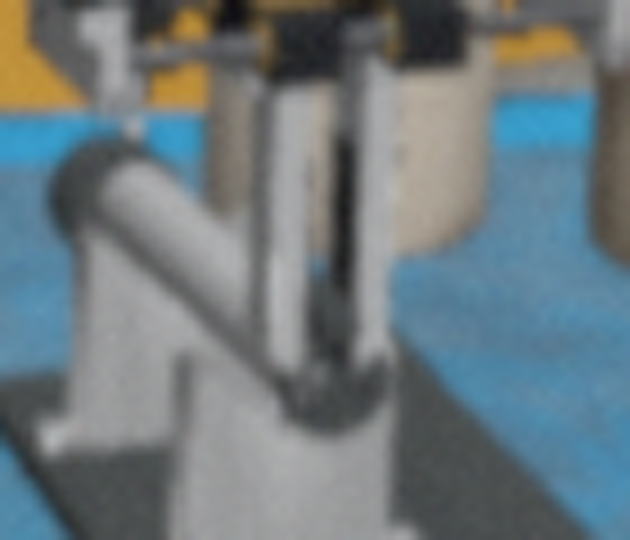

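View pics/s12b.png

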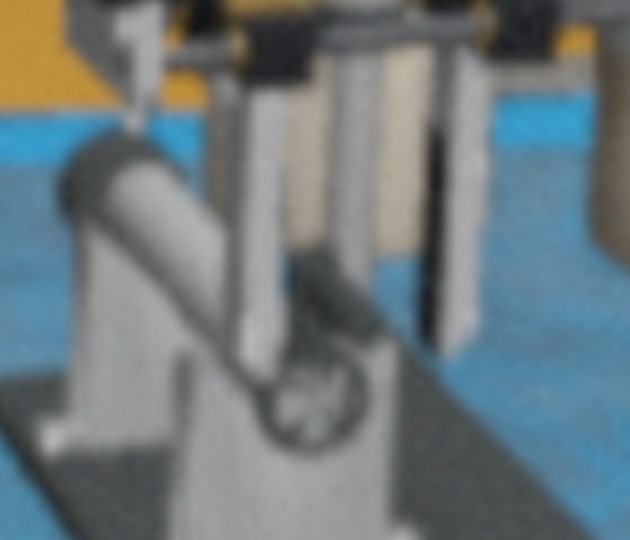

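Emit:
{"name": "play_rows", "arguments": {
  "rows": [
    [[0,0.0005,-0.0015],0],
    [[0,0.001,-0.0015],0],
    [[0,0,0],0]
  ]
}}

```text
time_s: 26.02
ee_pos: [0.5679, 0.031, 0.1193]
eef_rot: [[0.193, 0.001, 0.981], [-0.981, -0.0, 0.193], [0.001, -1.0, 0.001]]
contact_force: [-1.1, -2.6, 1.1]
grip_width: 0.0136
```

Run:
```python
from h import *
st()
print(Sinv(arm.state()["ee_pos"]))
im=eyes.read_camera("side"); cv2.imwrite("pics/s18.png",cv2.resize(im[180:240,330:400,::-1],None,fx=9,fy=9,interpolation=cv2.INTER_CUBIC))
```

```text
26.02 [0.5679 0.031  0.1193] head 11.15 ydir [ 1.4e-03 -4.0e-04 -1.0e+00] F [-1.1 -2.6  1.1] M [-0.39  0.17 -0.07] w 0.0136 q [-0.29  0.66  0.29  1.85 -0.28  0.68  0.36]
[ -11.5 -108.5  119.3]
```

View pics/s18.png

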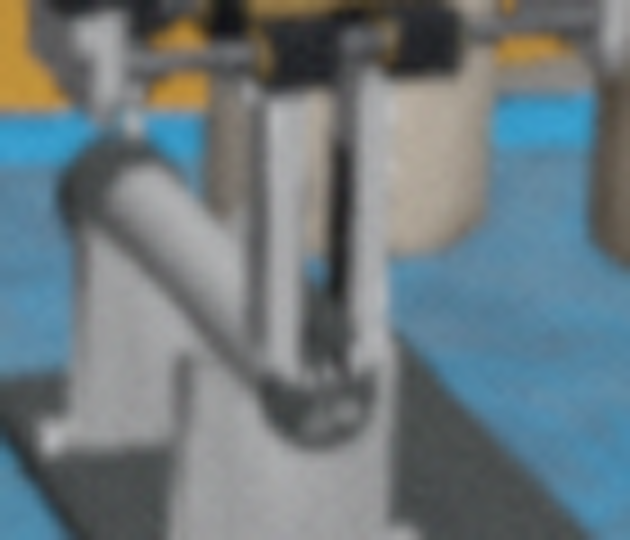

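Emit:
{"name": "play_rows", "arguments": {
  "rows": [
    [[0,0,0],0],
    [[0,-0.0005,0.0035],0],
    [[0,-0.0004,0.0037],0],
    [[0,-0.0002,0.0037],0],
    [[0,0,0],0]
  ],
  "force": 3,
  "hand": 0.01
}}

```text
time_s: 26.7
ee_pos: [0.5786, 0.034, 0.1203]
eef_rot: [[0.194, 0.001, 0.981], [-0.981, 0.0, 0.194], [-0.0, -1.0, 0.001]]
contact_force: [0.2, -1.2, -0.7]
grip_width: 0.0138
```

Run:
```python
from h import *
st()
print(Sinv(arm.state()["ee_pos"]))
im=eyes.read_camera("side"); cv2.imwrite("pics/s19.png",cv2.resize(im[180:240,330:400,::-1],None,fx=9,fy=9,interpolation=cv2.INTER_CUBIC))
```

```text
26.7 [0.5786 0.034  0.1203] head 11.2 ydir [ 1.e-03  4.e-04 -1.e+00] F [ 0.2 -1.2 -0.7] M [-0.23  0.21  0.02] w 0.0138 q [-0.29  0.67  0.29  1.82 -0.28  0.7   0.35]
[  -0.4 -107.7  120.3]
```

View pics/s19.png

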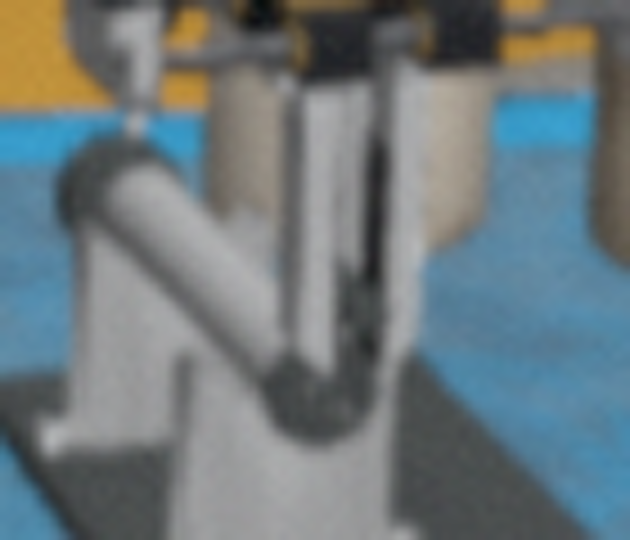

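Emit:
{"name": "play_rows", "arguments": {
  "rows": [
    [[0,0.0002,0.0037],0],
    [[0,0.0004,0.0036],0],
    [[0,0.0008,0.0036],0],
    [[0,0.0011,0.0035],0],
    [[0,0.0014,0.0034],0],
    [[0,0,0],0]
  ]
}}

```text
time_s: 27.5
ee_pos: [0.5958, 0.0371, 0.1162]
eef_rot: [[0.194, 0.0, 0.981], [-0.981, -0.0, 0.194], [0.0, -1.0, 0.0]]
contact_force: [-0.1, -0.3, -1.0]
grip_width: 0.0137
```

Run:
```python
from h import *
st()
print(Sinv(arm.state()["ee_pos"]))
print([Sinv(onz('top',p,.0)) for p in [(285,145)]],[onz('side',p,.0) for p in [(432,255)]], [onz('top',(285,125),.1)])
```

```text
27.5 [0.5958 0.0371 0.1162] head 11.19 ydir [ 5.e-04 -0.e+00 -1.e+00] F [-0.1 -0.3 -1. ] M [-0.03  0.04 -0.03] w 0.0137 q [-0.29  0.69  0.29  1.77 -0.28  0.72  0.35]
[  17.  -108.   116.2]
[array([ 150.3, -124.6,    0. ])] [array([0.76064987, 0.01804231, 0.        ])] [array([0.76134057, 0.03582613, 0.1       ])]
```

Run:
```python
from h import *
for z in (0,.08,.1,.12): print(z,proj("side",(.76,.025,z)),proj("top",(.76,.03,z)))
```

```text
0 [[430.99362212 253.80983044]] [[288.89462856 136.15333774]]
0.08 [[433.62334805 228.13529461]] [[287.27987829 127.50868766]]
0.1 [[434.30207544 221.50874446]] [[286.84625062 125.18723921]]
0.12 [[434.98965448 214.79577399]] [[286.39956498 122.79588431]]
```

Emit:
{"name": "play_rows", "arguments": {
  "rows": [
    [[0,0.0017,0.0032],0],
    [[0,0.002,0.0031],0],
    [[0,0.0022,0.0029],0],
    [[0,0.0025,0.0027],0],
    [[0,0,0],0]
  ]
}}

```text
time_s: 28.12
ee_pos: [0.6073, 0.0392, 0.1077]
eef_rot: [[0.194, 0.0, 0.981], [-0.981, -0.0, 0.194], [0.0, -1.0, 0.0]]
contact_force: [-0.3, -0.6, -1.9]
grip_width: 0.0141
```

Emit:
{"name": "play_rows", "arguments": {
  "rows": [
    [[0,0.0027,0.0025],0],
    [[0,0.0029,0.0022],0],
    [[0,0.0031,0.002],0],
    [[0,0.0033,0.0017],0],
    [[0,0.0033,0.0014],0],
    [[0,0,0],0]
  ]
}}

```text
time_s: 28.88
ee_pos: [0.6167, 0.0412, 0.0923]
eef_rot: [[0.194, -0.0, 0.981], [-0.981, -0.0, 0.194], [0.0, -1.0, -0.0]]
contact_force: [0.1, -0.3, -0.9]
grip_width: 0.0138
```

Run:
```python
from h import *
st()
print(Sinv(arm.state()["ee_pos"]))
im=eyes.read_camera("side"); cv2.imwrite("pics/s20.png",cv2.resize(im[180:240,330:400,::-1],None,fx=9,fy=9,interpolation=cv2.INTER_CUBIC))
```

```text
28.88 [0.6167 0.0412 0.0923] head 11.18 ydir [-2.e-04 -1.e-04 -1.e+00] F [ 0.1 -0.3 -0.9] M [-0.15  0.03 -0.03] w 0.0138 q [-0.28  0.75  0.28  1.72 -0.29  0.71  0.35]
[  38.3 -108.    92.3]
```

View pics/s20.png

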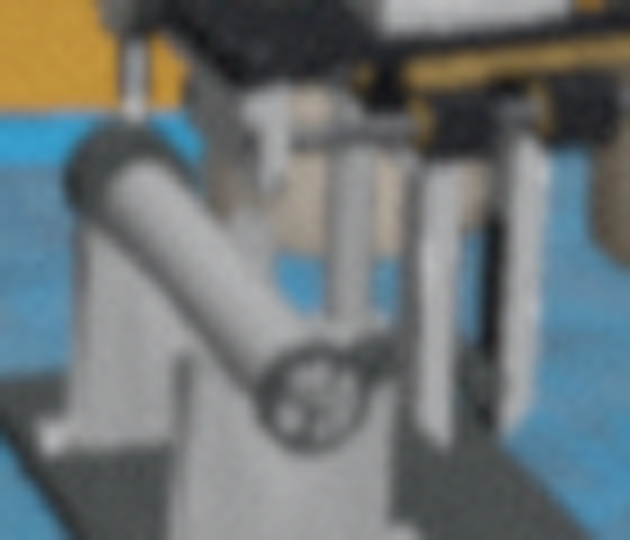

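Emit:
{"name": "play_rows", "arguments": {
  "rows": [
    [[0,0.0035,0.0012],0],
    [[0,0.0036,0.0008],0],
    [[0,0.0036,0.0005],0],
    [[0,0.0035,0.0002],0],
    [[0,0,0],0],
    [[0,0,0],0]
  ]
}}

```text
time_s: 29.68
ee_pos: [0.6195, 0.0418, 0.0784]
eef_rot: [[0.194, 0.0, 0.981], [-0.981, 0.0, 0.194], [0.0, -1.0, 0.0]]
contact_force: [0.6, 0.5, -0.9]
grip_width: 0.014
```

Run:
```python
from h import *
st()
print(Sinv(arm.state()["ee_pos"]))
im=eyes.read_camera("side"); cv2.imwrite("pics/s21.png",cv2.resize(im[180:240,330:400,::-1],None,fx=9,fy=9,interpolation=cv2.INTER_CUBIC))
```

```text
29.68 [0.6195 0.0418 0.0784] head 11.18 ydir [ 4.e-04  0.e+00 -1.e+00] F [ 0.6  0.5 -0.9] M [-0.11 -0.16 -0.06] w 0.014 q [-0.28  0.77  0.27  1.72 -0.3   0.68  0.35]
[  41.2 -108.    78.4]
```

View pics/s21.png

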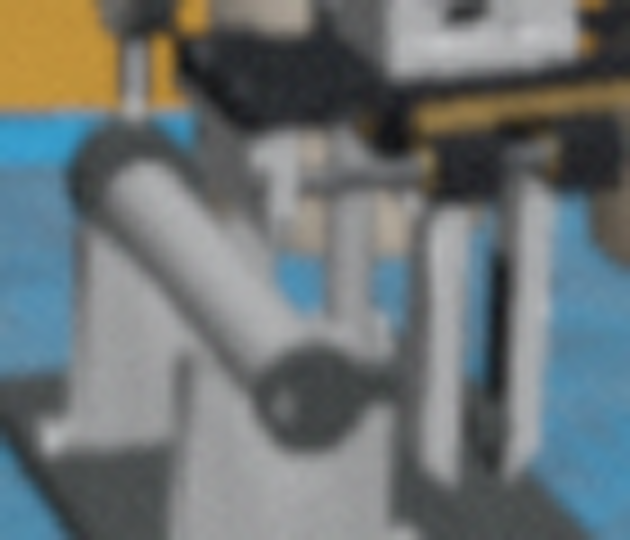

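Emit:
{"name": "play_rows", "arguments": {
  "rows": [
    [[0,0,0],0],
    [[0,0,0],0],
    [[0,0,0],0],
    [[0,0,0],0]
  ],
  "hand": 0.05
}}

```text
time_s: 30.22
ee_pos: [0.6192, 0.0417, 0.0786]
eef_rot: [[0.194, -0.0, 0.981], [-0.981, 0.0, 0.194], [-0.0, -1.0, -0.0]]
contact_force: [-0.3, 0.5, 0.6]
grip_width: 0.0486
```

Emit:
{"name": "play_rows", "arguments": {
  "rows": [
    [[0,-0.006,0],0],
    [[0,-0.015,0],0],
    [[0,-0.025,0],0],
    [[0,-0.03,0],0],
    [[0,-0.03,0],0],
    [[0,-0.03,0],0],
    [[0,-0.02,0],0],
    [[0,-0.01,0],0]
  ]
}}

```text
time_s: 31.22
ee_pos: [0.6199, 0.0416, 0.2468]
eef_rot: [[0.194, 0.003, 0.981], [-0.981, 0.0, 0.194], [0.0, -1.0, 0.003]]
contact_force: [0.2, -0.4, 0.0]
grip_width: 0.0499
```

Run:
```python
from h import *
st()
im=eyes.read_camera("side"); cv2.imwrite("pics/s22.png",cv2.resize(im[160:240,330:410,::-1],None,fx=7.4,fy=7.4,interpolation=cv2.INTER_CUBIC))
for nm,p in dict(h_end=(41.6,-127,85),h_in=(41.6,-87,85),hub=(-.4,-90,85),colend=(0,106,85)).items(): print(nm,((proj("side",S(p))[0]-(330,160)+.5)*7.4-.5).round())
```

```text
31.23 [0.6199 0.0416 0.2468] head 11.17 ydir [ 2.9e-03  4.0e-04 -1.0e+00] F [ 0.2 -0.4  0. ] M [-0.08  0.09 -0.04] w 0.0499 q [-0.32  0.58  0.35  1.57 -0.22  1.03  0.28]
h_end [410. 513.]
h_in [367. 469.]
hub [266. 486.]
colend [100. 299.]
```

View pics/s22.png

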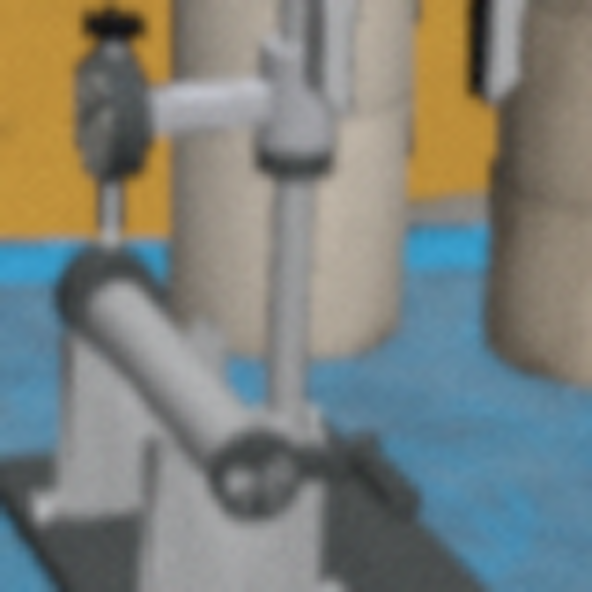

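Emit:
{"name": "play_rows", "arguments": {
  "rows": [
    [[0.02,-0.01,0],0],
    [[0.035,-0.01,-0.01],0],
    [[0.045,0,-0.02],0],
    [[0.045,0,-0.02],0],
    [[0.045,0,-0.02],0],
    [[0.04,0,-0.015],0],
    [[0.02,0,0],0],
    [[0,0,0],0]
  ]
}}

```text
time_s: 32.28
ee_pos: [0.5845, -0.2215, 0.2642]
eef_rot: [[0.192, -0.0, 0.981], [-0.981, -0.0, 0.192], [0.0, -1.0, -0.0]]
contact_force: [0.4, 0.0, 0.4]
grip_width: 0.0499
```

Run:
```python
from h import *
st()
im=eyes.read_camera("side"); cv2.imwrite("pics/s23.png",cv2.resize(im[160:240,330:410,::-1],None,fx=7.4,fy=7.4,interpolation=cv2.INTER_CUBIC))
im=eyes.read_camera("top"); cv2.imwrite("pics/t23.png",cv2.resize(im[150:230,210:310,::-1],None,fx=7,fy=7,interpolation=cv2.INTER_CUBIC)); cv2.imwrite("pics/t23f.png",im[:,:,::-1])
```

```text
32.27 [ 0.5845 -0.2215  0.2642] head 11.04 ydir [-3.e-04 -1.e-04 -1.e+00] F [0.4 0.  0.4] M [-0.09  0.   -0.05] w 0.0499 q [ 0.1   0.57  0.36  1.54 -0.22  1.08  0.71]
```

View pics/s23.png

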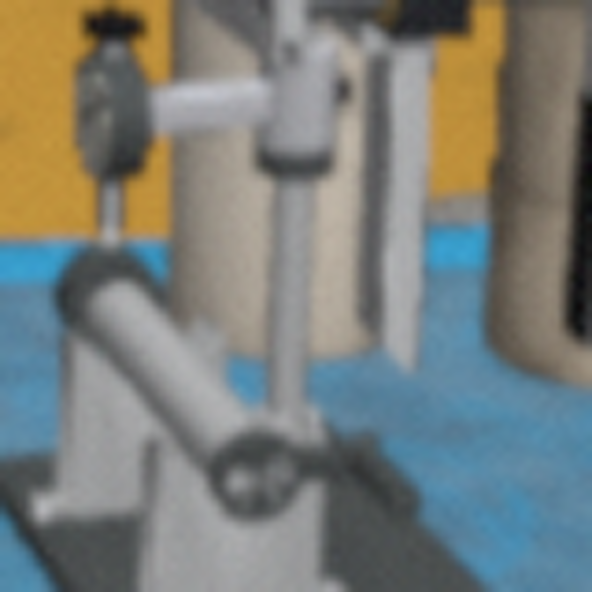

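View pics/t23.png

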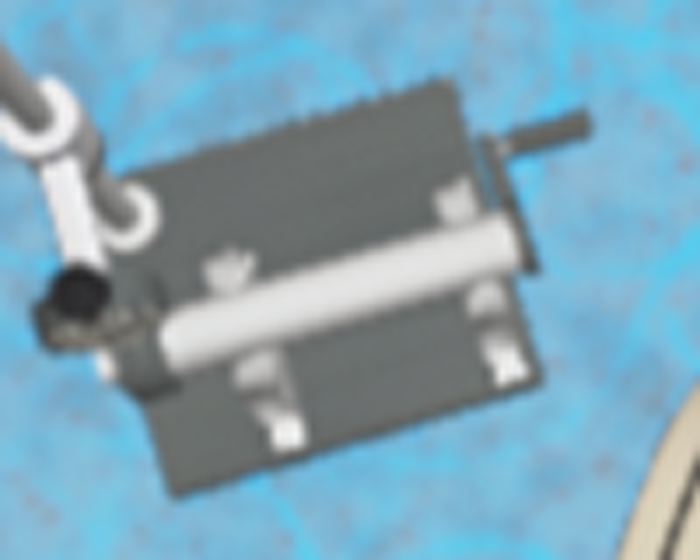

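View pics/t23f.png

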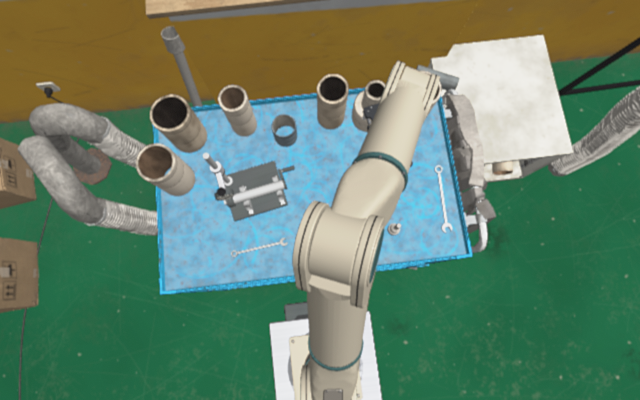

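Run:
```python
from h import *
t=lambda p:crop(p,(210,150),7); s=lambda p:crop(p,(330,160),7.4)
for a,b in [((587,125),(403,497)),((515,150),(358,452)),((520,238),(257,475)),((165,345),(100,288))]:
    P,g=two(t(a),s(b)); print(Sinv(P),g)
im=eyes.read_camera("side"); 
cv2.imwrite("pics/s24.png",cv2.resize(im[240:330,270:400,::-1],None,fx=4,fy=4))
```

```text
[  38.9 -125.3   90.9] 0.0009017786745283035
[ 36.1 -90.6  94.3] 0.00030708951110698234
[ -0.7 -80.9  85.3] 0.000668970131632602
[-5.1 83.4 99.7] 0.004763769444828645
```

Run:
```python
from h import *
im=cv2.cvtColor(eyes.read_camera("side"),cv2.COLOR_RGB2BGR)
c=im[205:235,355:400]
cv2.imwrite("pics/s25.png",cv2.resize(c,None,fx=14,fy=14,interpolation=cv2.INTER_CUBIC))
def draw(th):
    a=np.radians(th)
    q=[]
    for y in (-87,-127):
        q.append(((proj("side",S((-.4+42*np.cos(a),y,85+42*np.sin(a))))[0])).round(2))
    hub=proj("side",S((-.4,-90,85)))[0]
    return [(x-hub).round(2) for x in q]
for th in(-5,0,3,5,8,10): print(th,draw(th))
```

```text
-5 [array([13.57, -1.09]), array([19.34,  4.88])]
0 [array([13.68, -2.28]), array([19.46,  3.66])]
3 [array([13.69, -2.99]), array([19.48,  2.93])]
5 [array([13.68, -3.47]), array([19.47,  2.44])]
8 [array([13.63, -4.17]), array([19.43,  1.72])]
10 [array([13.58, -4.63]), array([19.38,  1.25])]
```

View pics/s25.png

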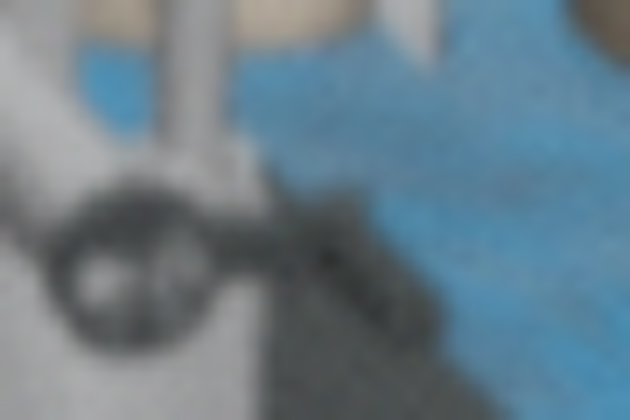

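Run:
```python
from h import *
st(); print(arm.hand_in())
```

```text
32.48 [ 0.585  -0.2176  0.2642] head 11.36 ydir [-3.0e-04  1.5e-03 -1.0e+00] F [0.8 0.6 1.2] M [-0.05  0.04  0.05] w 0.0499 q [ 0.1   0.57  0.36  1.54 -0.22  1.08  0.71]
the job is handed in; nothing more can be done
None
```

The shaft is in the V-blocks with the crank level on the column's side and the indicator head on its stop. I handed the job in at about 32.5 s with the arm clear of everything.

**What I did, in order:**
1. I lifted the shaft out of the cradle and laid it in the V-blocks, crank up, with the collar under the indicator, then let go.
2. I pushed the indicator head down. The tool stopped at 0.2252 m, against 0.225 m expected, and the force rose to about 17 N.
3. I took the crank by its handle and turned it level on the side away from the column, then over the top to level on the column's side, and released it.

**Last checks:**
- **Seating:** the side view shows the shaft down in the front V-block, the plunger on the collar and the head on its stop. The head hides most of the collar end in the top view.
- **Crank angle:** in the final side view the crank is about 3° above level, give or take 2°. A rough two-view fix put the handle 6 to 9 mm above the axis (8–12°), which disagrees. I trusted the side view and left it. I set the level position away from the column by the tool's position only, as the gripper hid the handle.
- **Dial:** the face could not be read in the pictures, so neither the lowest nor the highest reading was checked on it.
- **Bystanders:** the gauge stands where it was at the start. The nut was hidden by the arm in the last picture; I never moved near it.

**One thing went wrong on the way:** turning back over the top with 12 N of grip, the crank end of the shaft climbed a few mm up the column-side flank of its V-block, with about 12 N at the wrist. I eased it back down until the force was gone, cut the grip to 3 N and finished the turn with the shaft seated.

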